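# Put the calibration weights from the balance back into their cases

## Task

The balance check is finished: take the two piles of brass weights on the balance pan apart, one weight at a time, and put each weight into the wooden case whose well fits it, seated flat on the felt with its knob up. Set the weights down gently rather than dropping them, tip none over, and leave the small white bottle and the white jar where they stand.

Things in the scene. Friction and masses are not known exactly. Their poses are not given: they have to be found in the camera images.
- weight_500: brass 500 g weight, the largest of four: disc 64 mm across, 20 mm high, with an upright knob 12 mm across and 15 mm high in the middle of its top. Stands on the balance pan (60 mm above the bench); a small weight is stacked on it and hides its knob at first. Flat underside. Piles 84 mm apart. Origin: centre of its underside; z up along the knob.
- weight_200: brass 200 g weight, the second largest: disc 42 mm across, 20 mm high, with an upright knob 12 mm across and 15 mm high in the middle of its top. Stands on the balance pan (60 mm above the bench); a small weight is stacked on it and hides its knob at first. Flat underside. Piles 84 mm apart. Origin: centre of its underside; z up along the knob.
- weight_100: brass 100 g weight, the second smallest: disc 32 mm across, 20 mm high, with an upright knob 12 mm across and 15 mm high in the middle of its top. Stacked on a large weight; hollow below (17 mm wide and deep) over that one's knob: lift it straight up 20 mm before moving sideways. Piles 84 mm apart. Origin: centre of its underside; z up along the knob.
- weight_50: brass 50 g weight, the smallest: disc 24 mm across, 20 mm high, with an upright knob 12 mm across and 15 mm high in the middle of its top. Stacked on a large weight; hollow below (17 mm wide and deep) over that one's knob: lift it straight up 20 mm before moving sideways. Piles 84 mm apart. Origin: centre of its underside; z up along the knob.
- case_500: open wooden case of the 500 g weight, the largest of four: square block 92 mm wide, 20 mm high, fixed, with a round well floored with blue felt in its middle. The well is 70 mm wide, flaring to 78 mm at the mouth; its floor, where a seated weight's origin lies, is 8 mm above this origin (12 mm below the block's top). Origin: centre of the block's underside; z up.
- case_200: open wooden case of the 200 g weight, the second largest: square block 70 mm wide, 20 mm high, fixed, with a round well floored with blue felt in its middle. The well is 48 mm wide, flaring to 56 mm at the mouth; its floor, where a seated weight's origin lies, is 8 mm above this origin (12 mm below the block's top). Origin: centre of the block's underside; z up.
- case_100: open wooden case of the 100 g weight, the second smallest: square block 60 mm wide, 20 mm high, fixed, with a round well floored with blue felt in its middle. The well is 38 mm wide, flaring to 46 mm at the mouth; its floor, where a seated weight's origin lies, is 8 mm above this origin (12 mm below the block's top). Origin: centre of the block's underside; z up.
- case_50: open wooden case of the 50 g weight, the smallest: square block 52 mm wide, 20 mm high, fixed, with a round well floored with blue felt in its middle. The well is 30 mm wide, flaring to 38 mm at the mouth; its floor, where a seated weight's origin lies, is 8 mm above this origin (12 mm below the block's top). Origin: centre of the block's underside; z up.
- dropper: bystander: small white bottle with a blue cap, 32 mm across and 75 mm high, loose on the bench behind the cases. Origin: centre of its underside.
- salt_jar: bystander: wide white jar with a blue cap, 64 mm across and 110 mm high, loose on the bench to the right of the cases. Origin: centre of its underside. Behind it stands the big fixed spectrometer, 265 mm high (it begins 0.45 m in front of the robot and reaches from 0.02 m to 0.34 m right of its centre line): go round it.
Things that resemble listed ones, but are neither listed nor needed, are in the scene too. Leave any green or orange look-alike of the weight_100 alone.

How it is judged:
At the end, for the whole second after the job is handed in: Each of the four weights is in the case of its own size: its centre within 6 mm of the well's centre, its underside on the well's floor (origin 5 to 10.5 mm above the case's origin), upright within 0.08 rad and at rest (under 0.02 m/s) (horizontal distance between weight_500 and case_500 below 0.006 m and z of weight_500 in the frame of case_500 between 0.005 and 0.0105 m and angle between each of weight_500, weight_200, weight_100, weight_50's own z axis and vertical below 0.08 rad and linear speed of each of weight_500, weight_200, weight_100, weight_50 below 0.02 m/s and horizontal distance between weight_200 and case_200 below 0.006 m and z of weight_200 in the frame of case_200 between 0.005 and 0.0105 m and horizontal distance between weight_100 and case_100 below 0.006 m and z of weight_100 in the frame of case_100 between 0.005 and 0.0105 m and horizontal distance between weight_50 and case_50 below 0.006 m and z of weight_50 in the frame of case_50 between 0.005 and 0.0105 m); the robot touches nothing.
It fails at once if the small white bottle is pushed more than 20 mm from its place or tipped (distance of dropper from where it was at the start of the episode above 0.02 m or angle between dropper's own z axis and vertical above 0.3 rad).
It fails at once if the white jar is pushed more than 20 mm from its place or tipped (distance of salt_jar from where it was at the start of the episode above 0.02 m or angle between salt_jar's own z axis and vertical above 0.3 rad).
It fails at once if a weight is tipped over (angle between any of weight_500, weight_200, weight_100, weight_50's own z axis and vertical above 0.6 rad).
It fails at once if a weight is dropped into its case (faster than 0.6 m/s just above the seat) ((horizontal distance between weight_500 and case_500 below 0.03 m and z of weight_500 in the frame of case_500 below 0.04 m and linear speed of weight_500 above 0.6 m/s) or (horizontal distance between weight_200 and case_200 below 0.03 m and z of weight_200 in the frame of case_200 below 0.04 m and linear speed of weight_200 above 0.6 m/s) or (horizontal distance between weight_100 and case_100 below 0.03 m and z of weight_100 in the frame of case_100 below 0.04 m and linear speed of weight_100 above 0.6 m/s) or (horizontal distance between weight_50 and case_50 below 0.03 m and z of weight_50 in the frame of case_50 below 0.04 m and linear speed of weight_50 above 0.6 m/s)).
It also fails if it takes over 96 s, if anything falls off the work surface, if the arm or the gripper's body presses on something with over 40 N, if the wrist force passes 120 N, or if a joint passes its speed limit or range.

## Robot

A 7-joint arm with a two-finger parallel gripper is mounted at the origin on a cart in front of the work surface, level with it; the furniture and walls round the work are solid. World frame = base frame: x ahead of the robot, y to its left, z up, the work surface at z = 0. Lengths are in m, angles in rad, forces in N, time in s.
With the tool pointing down it reaches from about 0.425 to 0.875 m from the base axis. Payload 4.7 kg.
Tool frame: the origin (TCP) lies on the mounting face of the last link; the fingertips stand 182 mm ahead of it and the grasp point (between the pads) lies 164 mm ahead of it; x points along the fingers, y is the direction in which the jaws open and shut, and the axes are right-handed (so a half turn about x gives the same grasp; the last joint's range is limited). The gripper opens to 87 mm and grips with 3 to 60 N. Pads are 19 mm wide; open, the fingers measure 117 mm over their backs; the gripper's body (75 mm by 190 mm) begins 51 mm behind the grasp point.
Start: joints at [-1.277, 0.321, -0.07, 1.45, 0.023, 1.371, -0.057], TCP at [0.18, 0.625, 0.405] pointing down, gripper open.
Joint ranges: [-2.86, 2.86], [-0.3, 2.09], [-1.38, 1.24], [0.06, 2.45], [-1.56, 4.7], [0.09, 2.05], [-2.69, 2.69]. Speed limits (rad/s): [2.57, 2.57, 3.14, 3.14, 3.14, 3.14, 3.14].

## Interface

Orientations are given as a rotation vector (axis times angle).
In Python, from bench import monitor, get_image, ctrl gives the robot as it stands.
- The arm moves only by the shell command python3 -m creep 'ROWS' [FORCE]. ROWS is JSON, a list of rows, each a list of 7 numbers: the shift along the tool's x, y, z in mm, then the turn, a rotation vector about the tool's x, y, z in rad, then the finger opening in mm, from 0 to 87. A call has 1 to 5 rows; each row shifts and turns the commanded pose from where the row before left it, along the tool's axes as they then stand; what a row does not reach is not made up. A row lasts 1/10 s, in which the tool goes at most 50 mm and 8.59 degrees, less where a joint would pass 70% of its speed; a pose out of reach is approached as far as the arm can. A call is refused whole if a number of a shift passes 50 or a number of a turn 0.15, either way. A call with a gripper value outside its range is refused whole. The fingers move at their own pace and stop on an object; FORCE is the grip in N (left out, the last holds). Time passes only in rows, so rows that do not move let the fingers close. It gives the time, the measured TCP pose, the force and the opening at its end, in the units of the state.
- monitor.get_state(): the state, without advancing time (a new reading comes with each control period).
- get_image(name): name is "scene" or "top" or "wrist"; returns a dict with "img" (384x512x3 uint8, red, green, blue), "mtx" (3x3 intrinsics, pixels), "D" ([k1, k2, p1, p2, k3] as OpenCV has them; the pictures are not rectified), "view" (4x4, takes a point from world to camera coordinates). Camera axes: x right, y up, looking along -z (the intrinsics and any distortion apply to the point x, -y, -z); pixel columns grow to the right and rows downward; lengths in m; the calibration is good to about 2 mm. A picture is of the moment at which its call begins. There is no depth.
- ctrl.close_job(): hands the job in, once; it reports no verdict.
The state is a dict: "time": time; "joint_positions": joint angles; "qd": joint speeds; "joint_torque": joint torques, N m; "position": TCP position; "tool_rot": TCP orientation; "ft_force": force on the tool from outside, world axes, zero at the start; "torque": the same for the moment, N m; "grip_width": opening from 0.0 (shut) to 1.0 (fully open).
Only numpy, scipy, OpenCV 4.12 (cv2) and the standard library are available. Lean on these libraries where they do the work, as an engineer would, in place of code of your own. Each camera call takes 0.05 s, during which the arm holds its last target.

## Working session

There is one attempt and no reset: what is moved stays moved. The work goes in short steps, Python scripts to look and compute and a shell command to move; the robot and the scene stay as the last step left them, time stands still between calls to the robot, and variables do not carry over. Pictures are saved under pics/ and viewed, and the job is handed in when it is done.

```bash
ls; mkdir -p pics; python3 - <<'E'
from bench import monitor,get_image
import cv2
s=monitor.get_state();print(s)
for n in("scene","top","wrist"):
    d=get_image(n);cv2.imwrite(f"pics/{n}0.png",d["img"][:,:,::-1]);print(n,d["mtx"],d["D"],d["view"])
E
```

```text
pics
{'time': 0.0, 'joint_positions': array([-1.27694548,  0.32180637, -0.07011385,  1.45164283,  0.0226082 ,
        1.37082959, -0.05692115]), 'qd': array([-0.00095898, -0.00142712,  0.00139844,  0.00030165,  0.0019963 ,
       -0.00079356, -0.00123513]), 'joint_torque': array([ 5.48675098e-05, -4.91282129e+01, -4.03876947e-01, -3.12531924e+01,
       -6.39395602e-02,  4.35991294e-02,  1.74133506e-04]), 'position': array([0.17943529, 0.62452797, 0.40368839]), 'tool_rot': array([ 0.21807226,  1.55978955, -0.22105085]), 'ft_force': array([-0.16043377, -0.63960943,  0.14233573]), 'torque': array([-0.01428944,  0.03901851, -0.00850189]), 'grip_width': 0.9974632474825248}
scene [[355.6466732    0.         256.67890326]
 [  0.         355.6466732  190.27687471]
 [  0.           0.           1.        ]] [-0.09414373  0.          0.          0.          0.        ] [[ 0.70624353 -0.70785527  0.01268815 -0.33323164]
 [ 0.42181521  0.43511312  0.7954549  -0.3693728 ]
 [-0.56858773 -0.55643282  0.60587995 -0.48838418]
 [ 0.          0.          0.          1.        ]]
top [[359.0734943    0.         256.95861814]
 [  0.         359.0734943  188.78714514]
 [  0.           0.           1.        ]] [0.03902364 0.         0.         0.         0.        ] [[ 6.79524075e-04 -9.99985793e-01  5.28702797e-03  1.38910062e-01]
 [ 9.80049307e-01  1.71677294e-03  1.98747095e-01 -5.84050515e-01]
 [-1.98753348e-01  5.04649466e-03  9.80036550e-01 -9.61102090e-01]
 [ 0.00000000e+00  0.00000000e+00  0.00000000e+00  1.00000000e+00]]
wrist [[273.7773345    0.         256.43051199]
 [  0.         273.7773345  193.19232694]
 [  0.           0.           1.        ]] [0.01845536 0.         0.         0.         0.        ] [[ 0.27524749  0.96137043 -0.00239111 -0.64833577]
 [-0.92594835  0.26443529 -0.26961757  0.03311092]
 [-0.25857006  0.0764256   0.96296451 -0.39076977]
 [ 0.          0.          0.          1.        ]]
```

View pics/scene0.png

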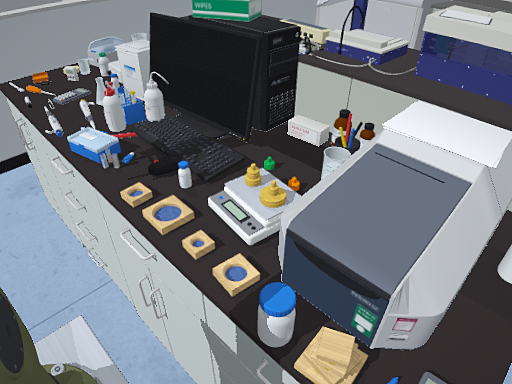

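View pics/top0.png

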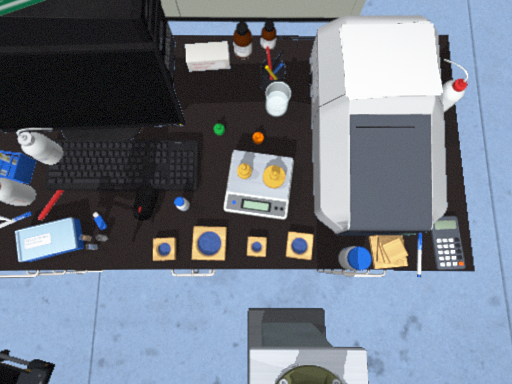

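View pics/wrist0.png

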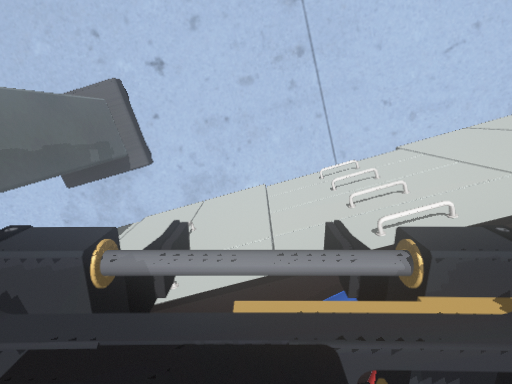

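Scene view shows the balance with two brass piles near (253,175) and (273,193), green and orange look-alikes at (269,163) and (294,184). In the top view the cases are at (165,249), (210,243), (257,246) and (300,245). The bottle is at (182,203) and the jar at (355,258). I'll enlarge and measure.

```bash
cat > h.py <<'E'
import numpy as np,cv2
from bench import monitor,get_image
from scipy.spatial.transform import Rotation as R
def ray(d,u,v):
    p=cv2.undistortPoints(np.array([[[u,v]]],float),d["mtx"],np.array(d["D"])).ravel()
    V=d["view"];Rm=V[:3,:3];c=-Rm.T@V[:3,3]
    return c,Rm.T@np.array([p[0],-p[1],-1.])
def onz(d,u,v,z):
    c,r=ray(d,u,v);return c+r*(z-c[2])/r[2]
def proj(d,P):
    q=d["view"][:3,:3]@np.array(P,float)+d["view"][:3,3]
    return cv2.projectPoints(np.array([[q[0],-q[1],-q[2]]]),np.zeros(3),np.zeros(3),d["mtx"],np.array(d["D"]))[0].ravel()
def crop(d,u0,u1,v0,v1,k,name):
    im=cv2.resize(d["img"][v0:v1,u0:u1],None,fx=k,fy=k,interpolation=cv2.INTER_CUBIC)
    cv2.imwrite("pics/"+name,im[:,:,::-1])
def blobs(d,lo,hi,box,amin=15):
    hsv=cv2.cvtColor(d["img"],cv2.COLOR_RGB2HSV)
    m=cv2.inRange(hsv,np.array(lo),np.array(hi));mm=np.zeros_like(m);u0,u1,v0,v1=box;mm[v0:v1,u0:u1]=m[v0:v1,u0:u1]
    n,l,s,c=cv2.connectedComponentsWithStats(mm)
    return [(s[i],c[i],l==i) for i in range(1,n) if s[i][4]>=amin]
def tcp():
    s=monitor.get_state();return s,np.array(s["position"]),R.from_rotvec(s["tool_rot"]).as_matrix()
E
python3 - <<'E'
from h import *
t=get_image("top");s=get_image("scene")
crop(t,210,320,130,270,4,"tc.png");crop(s,190,310,150,250,6,"sc.png")
for b in blobs(t,(100,60,50),(125,255,255),(140,330,190,275)):
    (x,y,w,h,a),c,_=b; print("top blue",x,y,w,h,a,c, onz(t,*c,.008)[:2])
for b in blobs(s,(100,60,50),(125,255,255),(110,270,160,300)):
    (x,y,w,h,a),c,_=b; print("scene blue",x,y,w,h,a,c, onz(s,*c,.008)[:2])
for n,d,bx in(("t",t,(210,320,130,225)),("s",s,(200,310,140,230))):
  for b in blobs(d,(15,90,60),(28,255,255),bx):
    (x,y,w,h,a),c,_=b; print(n,"brass",x,y,w,h,a,c)
_,p,M=tcp();print(p,M)
E
```

```text
top blue 173 196 12 11 94 [178.63829787 200.93617021] [0.55707037 0.3705636 ]
top blue 231 200 5 5 18 [233.27777778 201.88888889] [0.55440616 0.20938134]
top blue 198 232 23 23 413 [208.88619855 242.88619855] [0.43447803 0.27802718]
top blue 292 238 15 16 182 [299.03846154 245.3021978 ] [0.42780583 0.0177586 ]
top blue 159 243 11 12 110 [163.90909091 248.67272727] [0.41823467 0.40629572]
top blue 252 242 9 9 64 [256.171875 246.171875] [0.42513055 0.1415132 ]
top blue 140 269 32 6 187 [155.0855615  271.51336898] [0.35464757 0.42754846]
top blue 174 269 17 4 68 [182.  270.5] [0.35715861 0.35186138]
top blue 199 269 10 4 39 [203.61538462 270.53846154] [0.35689977 0.29069925]
top blue 215 269 115 6 638 [268.30877743 271.58777429] [0.35391964 0.10692367]
scene blue 122 160 9 4 29 [125.44827586 161.27586207] [0.47826215 0.57501195]
scene blue 177 160 12 9 87 [182.79310345 164.11494253] [0.59561247 0.43791114]
scene blue 130 191 12 5 45 [135.71111111 193.13333333] [0.41962671 0.40974871]
scene blue 155 206 26 15 300 [167.44333333 213.12666667] [0.43545009 0.28031236]
scene blue 193 241 11 6 51 [197.94117647 243.37254902] [0.42614969 0.14342435]
scene blue 225 266 22 15 240 [235.6875     273.45416667] [0.42903689 0.01934097]
scene blue 110 278 18 22 209 [115.77033493 292.02392344] [0.22343226 0.15023476]
scene blue 259 283 11 17 144 [264.78472222 292.52083333] [ 0.4376363 -0.056725 ]
t brass 254 133 9 10 50 [258.12 136.52]
t brass 237 163 15 16 179 [243.82122905 170.67597765]
t brass 263 165 22 23 406 [273.52955665 176.12807882]
s brass 245 163 16 24 289 [252.48442907 175.61591696]
s brass 288 177 12 14 103 [293.89320388 183.46601942]
s brass 260 180 26 28 502 [272.59163347 195.51195219]
[0.17948213 0.62462802 0.40423075] [[-1.59441199e-04  2.76092736e-01  9.61130988e-01]
 [-8.77224586e-04  9.61130592e-01 -2.76092768e-01]
 [-9.99999603e-01 -8.87148295e-04  8.89515228e-05]]
```

View pics/tc.png

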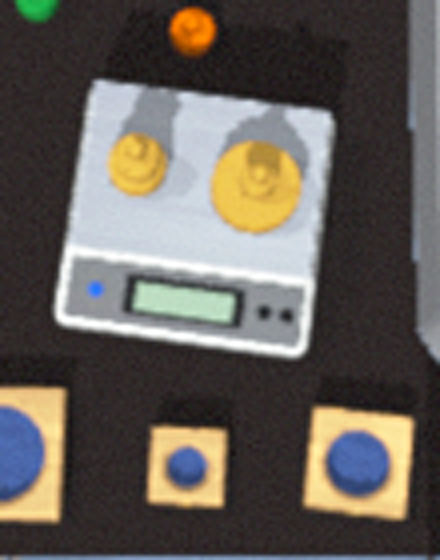

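View pics/sc.png

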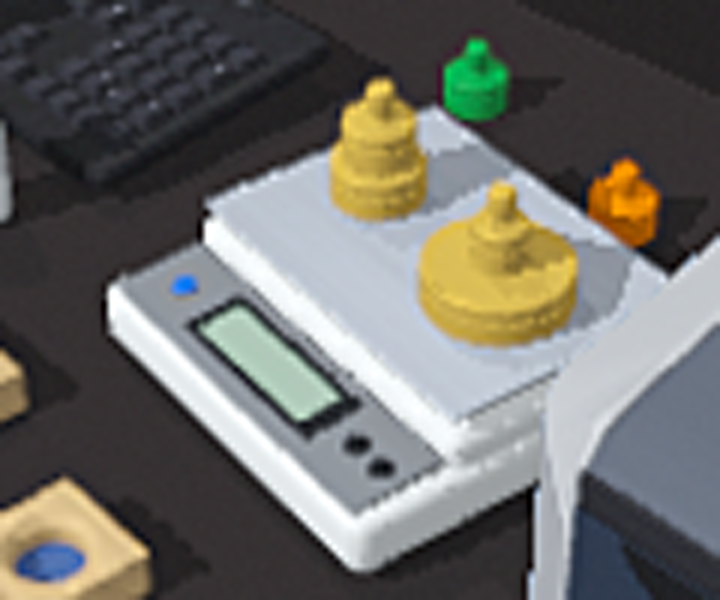

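Piles: the left one, at top-view (244,170), has a narrow base with only a slightly smaller weight on it, so it is 100 on 200. The right one, at (274,176), has a wide base with a much smaller weight, so it is 50 on 500. Green at (219,129) and orange at (258,137) on the bench are the decoys, coloured and not brass, so I leave them. Felt widths give cases 100, 500, 50, 200 from left to right. Next come knob positions and clearances.

```bash
python3 - <<'E'
from h import *
t=get_image("top");s=get_image("scene")
def tri(a,b):
    (c1,r1),(c2,r2)=ray(t,*a),ray(s,*b)
    A=np.stack([r1,-r2],1);k=np.linalg.lstsq(A,c2-c1,rcond=None)[0]
    p,q=c1+k[0]*r1,c2+k[1]*r2;return (p+q)/2,np.linalg.norm(p-q)
print("cam",ray(t,256,190)[0],ray(s,256,190)[0])
print("L scene knob",onz(s,380/6+190,84/6+150,.115)); print("R",onz(s,503/6+190,186/6+150,.115))
print("L top knob",onz(t,210+140/4,130+145/4,.115)); print("R",onz(t,210+263/4,130+172/4,.115))
# base disc lower rims: leftmost/rightmost in scene
for n,d,bx in(("t",t,(225,300,150,200)),("s",s,(240,287,160,215))):
  for b in blobs(d,(15,90,60),(28,255,255),bx,100):
    (x,y,w,h,a),c,m=b; 
    # bottom rows
    ys,xs=np.nonzero(m); cn=max(cv2.findContours(m.astype('uint8'),0,1)[0],key=len)
    print(n,(x,y,w,h),c,"circle",cv2.minEnclosingCircle(cn), onz(d,*cv2.minEnclosingCircle(cn)[0],.075))
crop(t,300,440,150,270,4,"sp.png"); crop(s,220,420,170,370,3,"sps.png")
for nm,a,z in (("100",(163.9,248.7),.008),("500",(208.9,242.9),.008),("50",(256.2,246.2),.008),("200",(299,245.3),.008)):
    pass
for b in blobs(t,(8,40,100),(25,200,255),(150,315,225,270),40):
    (x,y,w,h,a),c,m=b;cn=max(cv2.findContours(m.astype('uint8'),0,1)[0],key=len)
    r=cv2.minAreaRect(cn);print("case",r,onz(t,*r[0],.0175))
E
```

```text
cam [0.38128165 0.14476097 1.0572591 ] [ 0.11346051 -0.34691381  0.59394968]
L scene knob [0.63260826 0.17410487 0.115     ]
R [0.61630044 0.090345   0.115     ]
L top knob [0.63466061 0.17237256 0.115     ]
R [0.61598706 0.08916444 0.115     ]
t (np.int32(237), np.int32(163), np.int32(15), np.int32(16)) [243.82122905 170.67597765] circle ((244.0, 170.5), 7.762187480926514) [0.63303007 0.17627481 0.075     ]
t (np.int32(263), np.int32(165), np.int32(22), np.int32(23)) [273.52955665 176.12807882] circle ((273.32794189453125, 176.14515686035156), 11.459230422973633) [0.61683492 0.09370205 0.075     ]
s (np.int32(245), np.int32(163), np.int32(16), np.int32(24)) [252.48453608 175.55670103] circle ((252.71951293945312, 174.4512176513672), 11.676187515258789) [0.64048567 0.18391571 0.075     ]
s (np.int32(260), np.int32(180), np.int32(26), np.int32(28)) [272.59163347 195.51195219] circle ((272.8616943359375, 194.18084716796875), 14.20711612701416) [0.61725065 0.09208823 0.075     ]
case ((208.600830078125, 243.08424377441406), (34.11068344116211, 33.953006744384766), 3.012787342071533) [0.43343699 0.27761903 0.0175    ]
case ((299.256103515625, 245.1951141357422), (26.39313507080078, 26.393136978149414), 6.340191841125488) [0.42768843 0.01827878 0.0175    ]
case ((163.5, 248.5), (23.0, 23.0), 90.0) [0.41838679 0.40511074 0.0175    ]
case ((256.3401184082031, 246.23858642578125), (19.521692276000977, 19.949172973632812), 4.085616588592529) [0.42454583 0.14106138 0.0175    ]
```

```bash
python3 -c "
import cv2;a=cv2.imread('pics/sp.png');b=cv2.imread('pics/sps.png');print(a.shape,b.shape)"
```

```text
(480, 560, 3) (600, 600, 3)
```

View pics/sp.png

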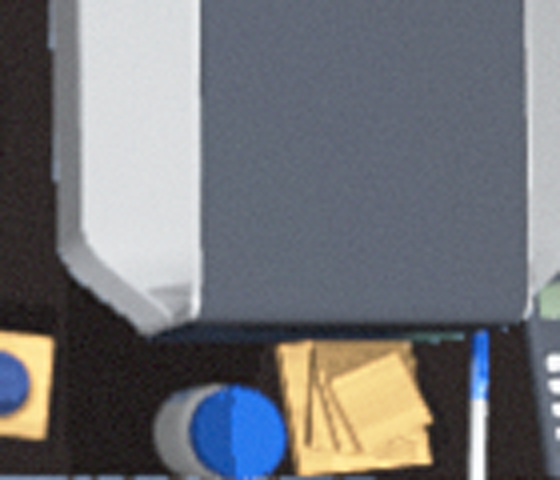

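View pics/sps.png

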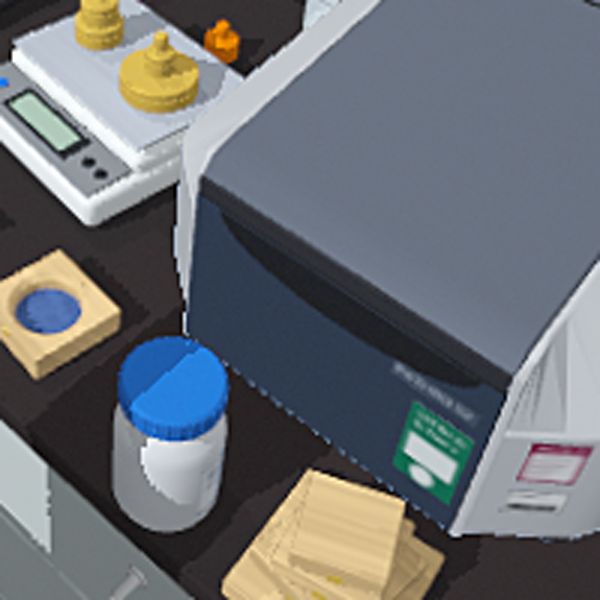

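Jaws along about 35° from x keep the gripper body clear of the chamfered spectrometer at case_200 and at the piles. Moving off towards the left pile.

```bash
python3 -m creep '[[0,-23,43,0,0,0,40],[0,-23,43,0,0,0,40],[0,-23,43,0,0,0,40],[0,-23,43,0,0,0,40],[0,-23,43,0,0,0,40]]' 25; python3 -m creep '[[0,-23,43,0,0,0,40],[0,-23,43,0,0,0,40],[0,-23,43,0,0,0,40],[0,-23,43,0,0,0,40],[0,-23,43,0,0,0,40]]'; python3 -m creep '[[0,0,0,0.136,0,0,40],[0,0,0,0.136,0,0,40],[0,0,0,0.136,0,0,40],[0,0,0,0.136,0,0,40],[0,0,0,0.136,0,0,40]]'
cat >> h.py <<'E'
def go(x,y,z,ang=35,ax=None):
    s,p,M=tcp();d=M.T@(np.array([x,y,z])-p)*1000
    a=np.radians(ang);T=np.stack([[0,0,-1],[np.cos(a),np.sin(a),0],[np.sin(a),-np.cos(a),0]],1)
    print("t",s["time"],"pos",p.round(4),"F",s["ft_force"].round(1),"w",s["grip_width"],"-> mm",d.round(1),"rot",R.from_matrix(M.T@T).as_rotvec().round(4))
E
python3 -c "
from h import *
go(.633,.173,.33)"
```

```text
time: 0.85
position: [0.3556, 0.4532, 0.405]
tool_rot: [0.22, 1.559, -0.219]
ft_force: [0.7, 0.6, 0.1]
grip_width: 0.632
time: 1.35
position: [0.5304, 0.2834, 0.4051]
tool_rot: [0.22, 1.559, -0.219]
ft_force: [0.9, 1.9, 0.0]
grip_width: 0.461
time: 1.85
position: [0.5293, 0.2849, 0.4048]
tool_rot: [0.753, 1.436, -0.753]
ft_force: [-0.3, 0.5, -0.5]
grip_width: 0.458
t 1.85 pos [0.5293 0.2849 0.4048] F [-0.3  0.5 -0.5] w 0.45836717676532657 -> mm [ 74.8  21.6 151. ] rot [-0.0055 -0.0001 -0.0001]
```

```bash
python3 -m creep '[[15,7,50,0,0,0,40],[20,7,50,0,0,0,40],[20,7.6,48,0,0,0,40],[0,0,3,0,0,0,40],[0,0,0,0,0,0,40]]'; python3 - <<'E'
from h import *
go(.633,.173,.285)
t=get_image("top");s=get_image("scene");w=get_image("wrist")
crop(t,200,320,110,220,5,"t1.png");crop(s,190,310,120,220,5,"s1.png");crop(w,0,512,0,384,1,"w1.png")
E
```

```text
time: 2.35
position: [0.6281, 0.1782, 0.3521]
tool_rot: [0.75, 1.438, -0.753]
ft_force: [-0.2, 1.5, 0.5]
grip_width: 0.462
t 2.35 pos [0.6281 0.1782 0.3521] F [-0.2  1.5  0.5] w 0.46167627118703963 -> mm [67.1  1.1  7.1] rot [-0.0036  0.0002  0.0018]
```

View pics/s1.png

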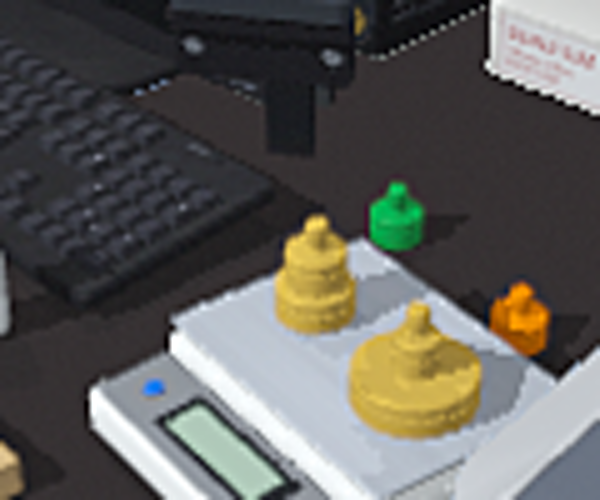

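View pics/w1.png

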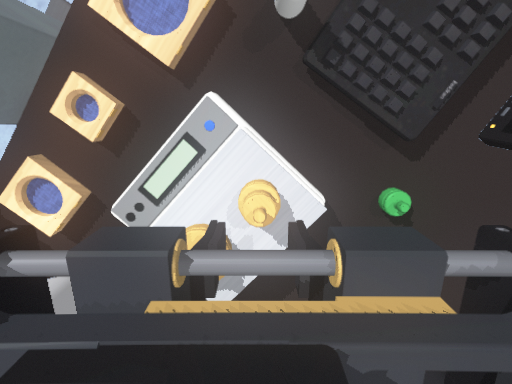

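The pile with the 100 stands between the fingers: in the wrist view the knob is at (260,213) and the fingers at columns 215 and 298. Cross-checking the position from this view.

```bash
python3 - <<'E'
from h import *
w=get_image("wrist")
print(onz(w,260,213,.115),onz(w,44,196,.008),onz(w,87,107,.008))
go(.633,.173,.285)
E
```

```text
[0.63173467 0.17971533 0.115     ] [0.42593396 0.01488227 0.008     ] [0.42249901 0.14015538 0.008     ]
t 2.55 pos [0.6268 0.1822 0.3539] F [-0.5 -0.8 -0.5] w 0.46055861810646664 -> mm [68.9 -0.4 11.2] rot [ 0.0032 -0.001  -0.0015]
```

```bash
python3 - <<'E'
from h import *
for i in range(4):
    _,p,M=tcp();w=get_image("wrist")
    c=-w["view"][:3,:3].T@w["view"][:3,3]
    k=onz(w,260,213,.115); print(p.round(4),"cam in tool",(M.T@(c-p)).round(4),"knob rel tool",((M.T@(k-p))*1000).round(1),k.round(4))
E
```

```text
[0.6268 0.1822 0.3539] cam in tool [ 0.0201 -0.0006 -0.0737] knob rel tool [238.9   2.3   5.1] [0.6318 0.1798 0.115 ]
[0.6268 0.1821 0.3539] cam in tool [ 0.0201 -0.0006 -0.0737] knob rel tool [238.9   2.3   5.1] [0.6318 0.1796 0.115 ]
[0.6269 0.1818 0.3539] cam in tool [ 0.0201 -0.0006 -0.0737] knob rel tool [238.9   2.3   5. ] [0.6319 0.1793 0.115 ]
[0.627  0.1815 0.3538] cam in tool [ 0.0201 -0.0006 -0.0737] knob rel tool [238.8   2.3   5.1] [0.6319 0.179  0.115 ]
```

```bash
python3 -m creep '[[0,1,8,0,0,0,40],[25,0,0,0,0,0,40],[25,0,0,0,0,0,40],[10,0,0,0,0,0,40],[0,0,0,0,0,0,40]]'; python3 - <<'E'
from h import *
for i in range(3):
    w=get_image("wrist"); go(.633,.173,.285)
t=get_image("top");s=get_image("scene")
crop(s,210,290,140,220,7,"s2.png");crop(w,180,340,150,270,5,"w2.png")
E
```

```text
time: 3.25
position: [0.6325, 0.1738, 0.2914]
tool_rot: [0.747, 1.44, -0.751]
ft_force: [0.2, -0.7, -0.4]
grip_width: 0.456
t 3.3 pos [0.633  0.174  0.2929] F [0.3 0.1 0.2] w 0.4563053470968387 -> mm [ 7.9 -0.6  0.8] rot [ 0.     -0.      0.0009]
t 3.35 pos [0.6334 0.1741 0.294 ] F [-0.4 -0.3  0.6] w 0.45592586595334067 -> mm [ 9.  -0.9  0.7] rot [ 0.0001  0.0005 -0.0011]
t 3.4 pos [0.6335 0.1741 0.2945] F [-0.   0.2 -0.4] w 0.46527956538794885 -> mm [ 9.5 -1.1  0.6] rot [ 0.      0.0007 -0.0021]
```

View pics/s2.png

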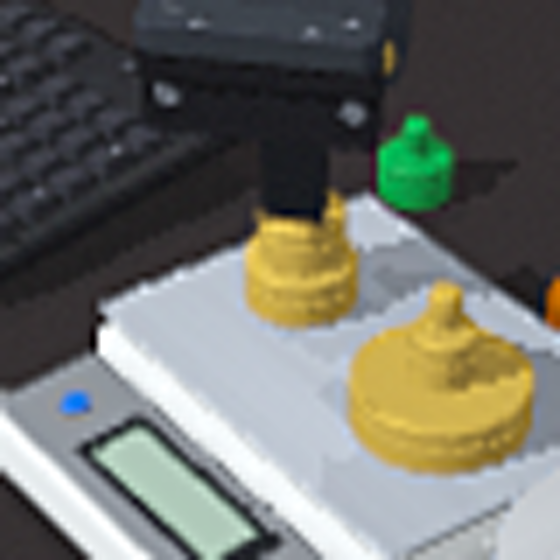

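View pics/w2.png

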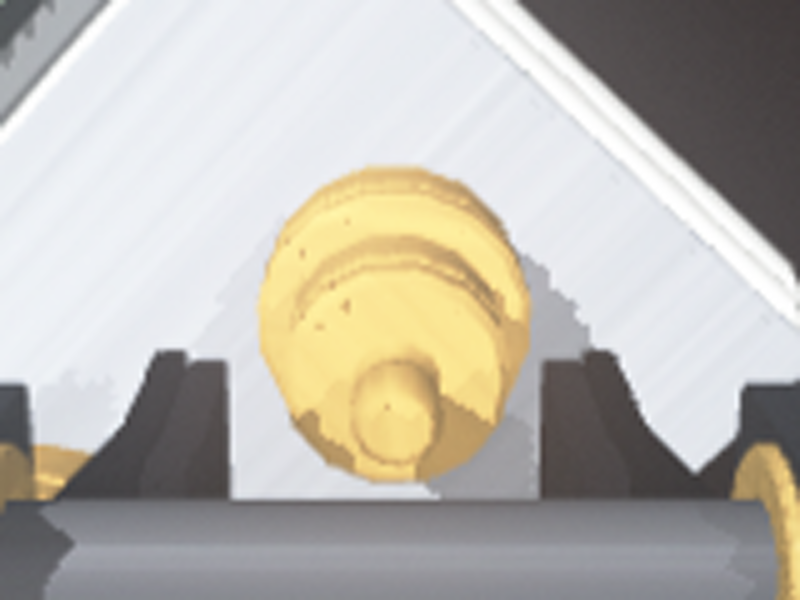

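Knob at wrist crop (396,412), centred between the pads. Lower 8 mm, close, lift.

```bash
python3 -m creep '[[8,0,0,0,0,0,40],[0,0,0,0,0,0,40],[0,0,0,0,0,0,0],[0,0,0,0,0,0,0],[0,0,0,0,0,0,0]]' 25;python3 -m creep '[[0,0,0,0,0,0,0],[0,0,0,0,0,0,0]]'; python3 -m creep '[[-8,0,0,0,0,0,0],[-12,0,0,0,0,0,0],[-20,0,0,0,0,0,0],[-30,0,0,0,0,0,0],[0,0,0,0,0,0,0]]' ; python3 - <<'E'
from h import *
w=get_image("wrist");s=get_image("scene"); go(.633,.173,.285)
crop(s,200,300,120,220,5,"s3.png");crop(w,130,390,100,270,3,"w3.png")
E
```

```text
time: 4.0
position: [0.633, 0.1742, 0.2852]
tool_rot: [0.749, 1.438, -0.748]
ft_force: [0.0, 0.7, -0.4]
grip_width: 0.271
time: 4.2
position: [0.633, 0.1742, 0.2852]
tool_rot: [0.749, 1.438, -0.748]
ft_force: [0.1, -0.1, 0.2]
grip_width: 0.125
time: 4.7
position: [0.6343, 0.1741, 0.3611]
tool_rot: [0.753, 1.432, -0.743]
ft_force: [0.6, -0.2, -0.5]
grip_width: 0.127
t 4.8 pos [0.6331 0.1741 0.3567] F [-0.5 -0.1 -2.1] w 0.12602397595470693 -> mm [71.7 -0.9  0.8] rot [ 0.0001  0.0006 -0.0025]
```

View pics/s3.png

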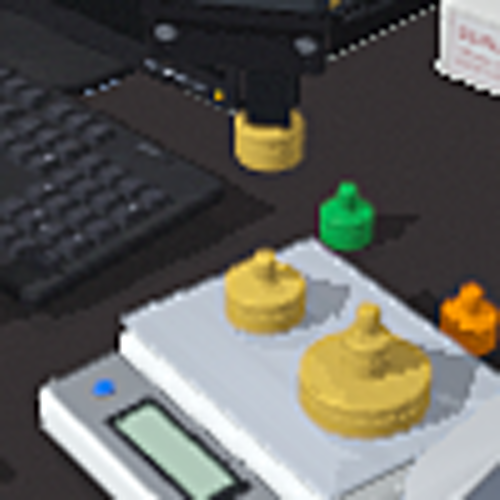

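View pics/w3.png

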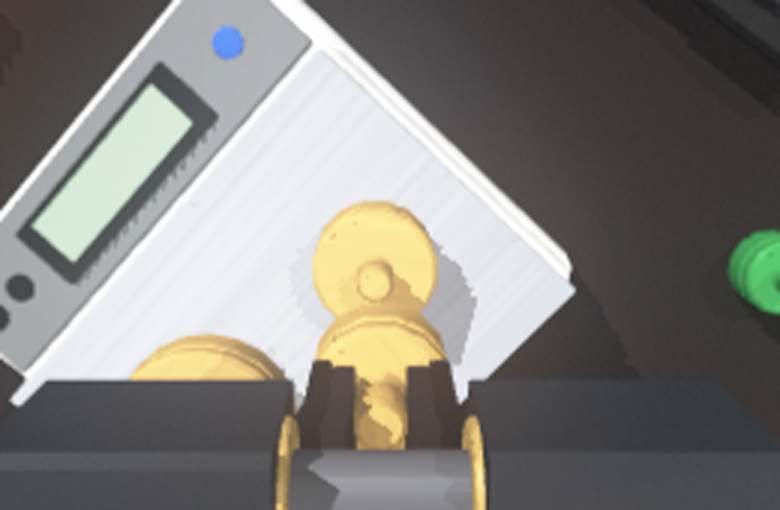

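The 100 is off cleanly, with the 200's knob now visible at scene crop (265,258). Carry it to case_100.

```bash
python3 -m creep '[[0,-6,-40,0,0,0,0],[0,-6,-45,0,0,0,0],[0,-6,-45,0,0,0,0],[0,-6,-45,0,0,0,0],[10,-6,-45,0,0,0,0]]';python3 -m creep '[[10,-6,-45,0,0,0,0],[10,-6,-32,0,0,0,0],[10,-1,-15,0,0,0,0],[0,0,0,0,0,0,0],[0,0,0,0,0,0,0]]'; python3 - <<'E'
from h import *
for i in range(3): w=get_image("wrist")
t=get_image("top");s=get_image("scene");go(.4185,.4055,.26)
crop(s,80,200,130,220,6,"s4.png");crop(w,100,420,100,300,2,"w4.png");crop(t,120,260,180,280,5,"t4.png")
E
```

```text
time: 5.3
position: [0.4808, 0.3383, 0.3453]
tool_rot: [0.749, 1.438, -0.748]
ft_force: [0.1, 0.1, -1.7]
grip_width: 0.121
time: 5.8
position: [0.4199, 0.4036, 0.3146]
tool_rot: [0.748, 1.436, -0.751]
ft_force: [0.6, -0.8, -0.2]
grip_width: 0.123
t 6.05 pos [0.4202 0.4038 0.3156] F [ 0.1 -0.4 -0.8] w 0.12750131438073056 -> mm [55.6 -0.5 -2.4] rot [-0.0028  0.0003 -0.0011]
```

View pics/s4.png

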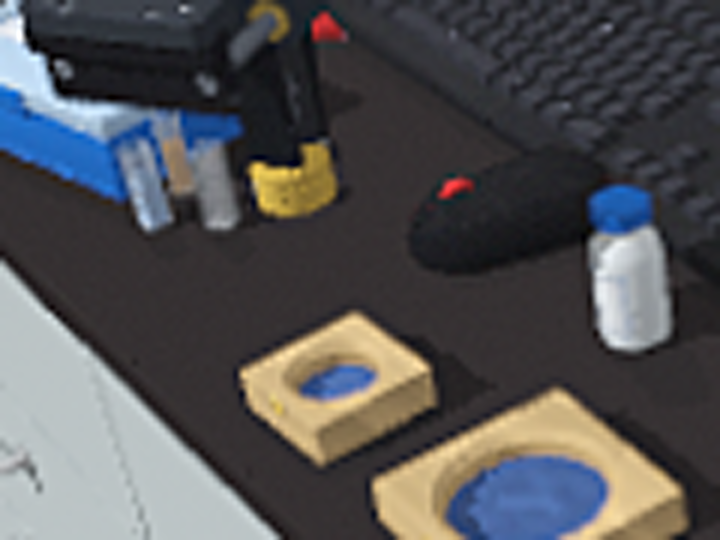

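View pics/w4.png

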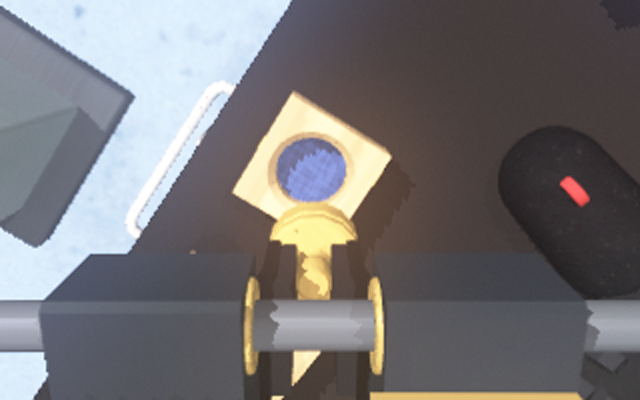

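View pics/t4.png

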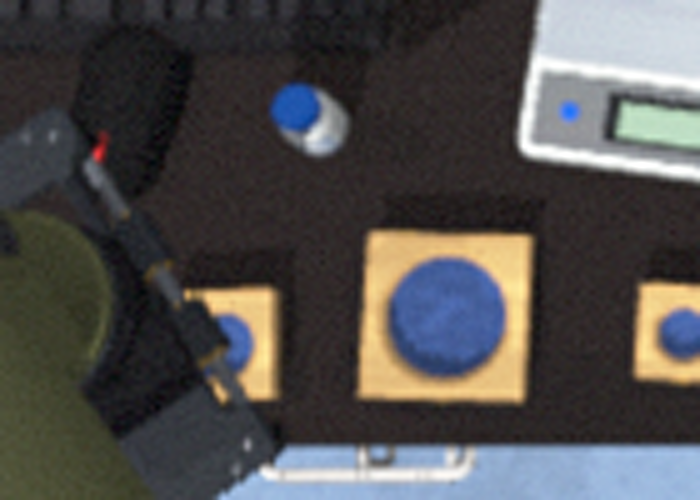

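```bash
cat >> h.py <<'E'
def feltw(tgt,z=.008,amin=60):
    w=get_image("wrist");_,p,M=tcp()
    for b in blobs(w,(105,70,60),(125,255,255),(0,512,0,230),amin):
        cn=max(cv2.findContours(b[2].astype('uint8'),0,1)[0],key=len)
        c=cv2.minAreaRect(cn)[0]; k=onz(w,*c,z)
        if np.hypot(*(k[:2]-tgt))<.03: print("felt px",np.round(c,1),b[0],"world",k.round(4),"tool mm",(M.T@(k-p)*1000).round(1))
E
python3 - <<'E'
from h import *
feltw((.4185,.4055));feltw((.4185,.4055));go(.4185,.4055,.26)
E
```

```text
felt px [257.5 187. ] [243 175  30  25 551] world [0.4208 0.4041 0.008 ] tool mm [307.6   0.5   0.5]
felt px [257.9 188.7] [243 173  30  28 556] world [0.4219 0.4031 0.008 ] tool mm [307.5   1.    2.2]
t 6.15 pos [0.4196 0.4043 0.3155] F [-0.1 -0.2 -0.7] w 0.1245011903372195 -> mm [55.5 -0.2 -1.6] rot [-0.0017  0.     -0.0007]
```

```bash
python3 -m creep '[[35,0,-1,0,0,0,0],[25,0,0,0,0,0,0],[15,0,0,0,0,0,0],[10,0,0,0,0,0,0],[7,0,0,0,0,0,0]]';python3 -m creep '[[4,0,0,0,0,0,0],[0,0,0,0,0,0,0],[0,0,0,0,0,0,0]]'; python3 - <<'E'
from h import *
w=get_image("wrist");s=get_image("scene");go(.4185,.4055,.2132)
crop(s,80,200,130,220,6,"s5.png")
E
```

```text
time: 6.65
position: [0.4184, 0.4059, 0.2228]
tool_rot: [0.749, 1.438, -0.748]
ft_force: [0.4, -1.0, -1.1]
grip_width: 0.126
time: 6.95
position: [0.4184, 0.4061, 0.2199]
tool_rot: [0.75, 1.438, -0.747]
ft_force: [-0.6, -0.4, 0.1]
grip_width: 0.122
t 7.05 pos [0.4184 0.4061 0.2199] F [ 0.1 -0.5 -1.6] w 0.12476000648151718 -> mm [ 6.7 -0.3  0.6] rot [ 0.0002 -0.0004 -0.0015]
```

View pics/s5.png

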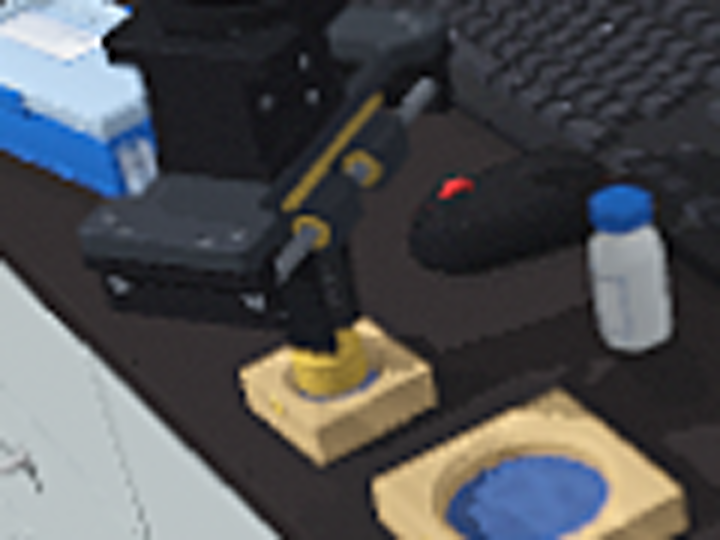

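In the well, about 7 mm above the felt, and centred. Lower, release and rise.

```bash
python3 -m creep '[[3,0,0,0,0,0,0],[2,0,0,0,0,0,0],[1.5,0,0,0,0,0,0],[0,0,0,0,0,0,0]]';python3 -m creep '[[0,0,0,0,0,0,24],[0,0,0,0,0,0,24],[0,0,0,0,0,0,24],[0,0,0,0,0,0,24]]'; python3 -m creep '[[-15,0,0,0,0,0,24],[-35,0,0,0,0,0,24],[-50,0,0,0,0,0,40],[-35,0,0,0,0,0,40]]'; python3 - <<'E'
from h import *
w=get_image("wrist");w=get_image("wrist");s=get_image("scene");go(.633,.173,.34)
crop(s,80,200,130,220,6,"s6.png");crop(w,150,370,100,250,3,"w6.png")
E
```

```text
time: 7.45
position: [0.4182, 0.4059, 0.2131]
tool_rot: [0.748, 1.438, -0.748]
ft_force: [-1.1, -0.7, 4.0]
grip_width: 0.128
time: 7.85
position: [0.4181, 0.4059, 0.2124]
tool_rot: [0.748, 1.438, -0.748]
ft_force: [0.0, -0.7, -0.9]
grip_width: 0.263
time: 8.25
position: [0.4185, 0.4059, 0.3518]
tool_rot: [0.752, 1.437, -0.746]
ft_force: [1.4, 0.3, 0.3]
grip_width: 0.38
t 8.4 pos [0.419  0.4064 0.3521] F [ 0.2 -0.3 -0.1] w 0.4423722640385925 -> mm [ 11.8  41.4 314. ] rot [-0.     -0.002  -0.0075]
```

View pics/s6.png

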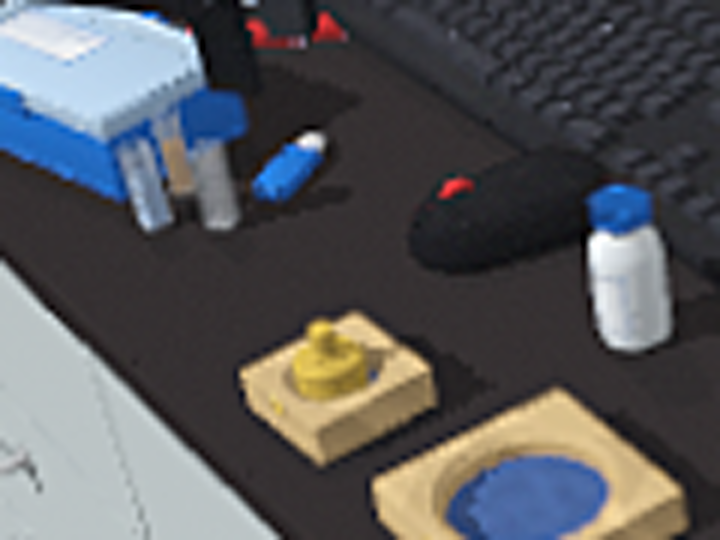

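View pics/w6.png

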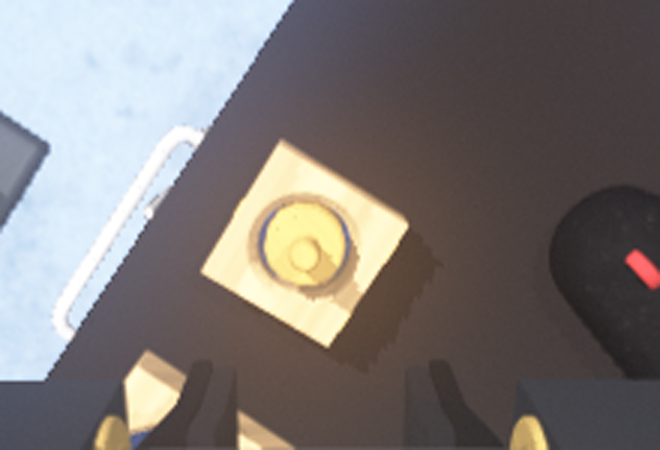

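The 100 is seated upright and centred in its well. Now the 50 on the right pile.

```bash
python3 -m creep '[[0,-2,40,0,0,0,40],[0,-3,48,0,0,0,40],[0,-3,48,0,0,0,40],[0,-3,48,0,0,0,40],[0,-3,48,0,0,0,40]]';python3 -m creep '[[0,-3,48,0,0,0,40],[0,-3,48,0,0,0,40],[2,0,30,0,0,0,40],[2,0,14,0,0,0,40],[0,0,0,0,0,0,40]]'; python3 - <<'E'
from h import *
for i in range(3):w=get_image("wrist")
go(.616,.0898,.285)
crop(w,100,420,100,300,2,"w7.png")
E
```

```text
time: 8.9
position: [0.54, 0.2059, 0.3469]
tool_rot: [0.748, 1.439, -0.749]
ft_force: [0.7, 1.0, 0.1]
grip_width: 0.461
time: 9.4
position: [0.6154, 0.0879, 0.3425]
tool_rot: [0.75, 1.438, -0.753]
ft_force: [0.6, 0.2, -0.3]
grip_width: 0.461
t 9.55 pos [0.6143 0.0923 0.3431] F [ 0.2 -0.2  0.2] w 0.4604341008631131 -> mm [58.1 -0.1  3.2] rot [ 0.0035 -0.002   0.0004]
```

View pics/w7.png

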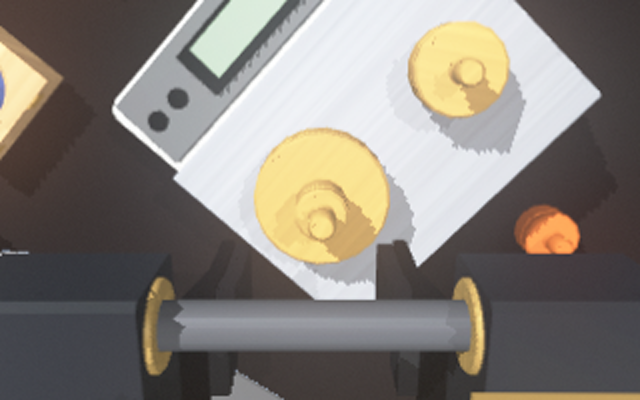

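```bash
python3 - <<'E'
from h import *
w=get_image("wrist");_,p,M=tcp()
for u,v,z in((261,211,.115),(334,135,.095)):
    k=onz(w,u,v,z);print(k.round(4),(M.T@(k-p)*1000).round(1))
go(.616,.0898,.285)
E
```

```text
[0.6161 0.0948 0.115 ] [228.3   2.8  -0.5]
[0.6309 0.1769 0.095 ] [248.4  62.3 -59. ]
t 9.6 pos [0.6143 0.0924 0.3433] F [ 0.1  0.1 -0.2] w 0.4584496275283453 -> mm [58.3 -0.1  3.2] rot [ 0.0039 -0.0018  0.    ]
```

```bash
python3 -m creep '[[20,1,2,0,0,0,30],[20,0,0,0,0,0,30],[12,0,0,0,0,0,30],[6,0,0,0,0,0,30],[0,0,0,0,0,0,30]]'; python3 - <<'E'
from h import *
for i in range(2):w=get_image("wrist")
go(.616,.0898,.285)
s=get_image("scene");crop(s,230,310,140,220,7,"s8.png")
crop(w,180,340,150,270,5,"w8.png")
E
```

```text
time: 10.1
position: [0.6167, 0.0895, 0.285]
tool_rot: [0.747, 1.44, -0.748]
ft_force: [-0.0, 1.0, 0.3]
grip_width: 0.346
t 10.2 pos [0.6173 0.089  0.2864] F [-0.8 -0.1 -0.7] w 0.3441199711476558 -> mm [ 1.4 -0.6 -1.4] rot [ 0.0006  0.0003 -0.0011]
```

View pics/w8.png

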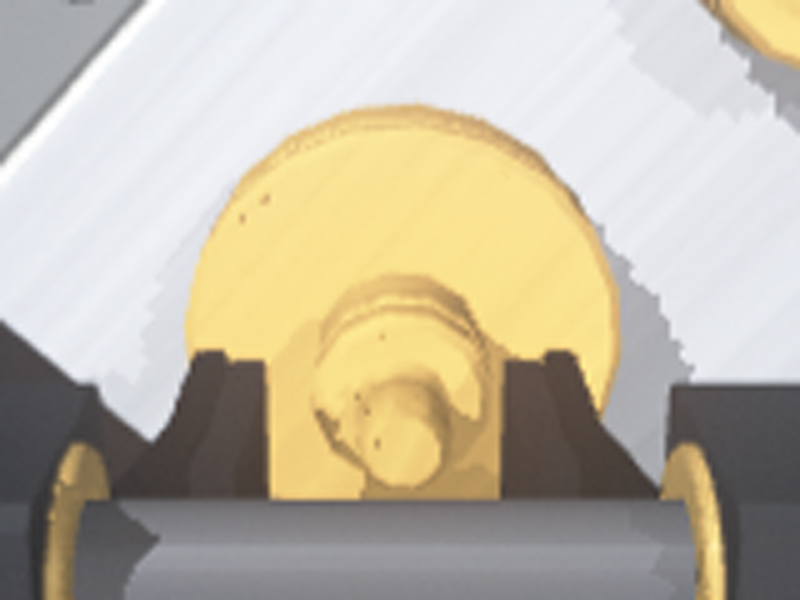

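View pics/s8.png

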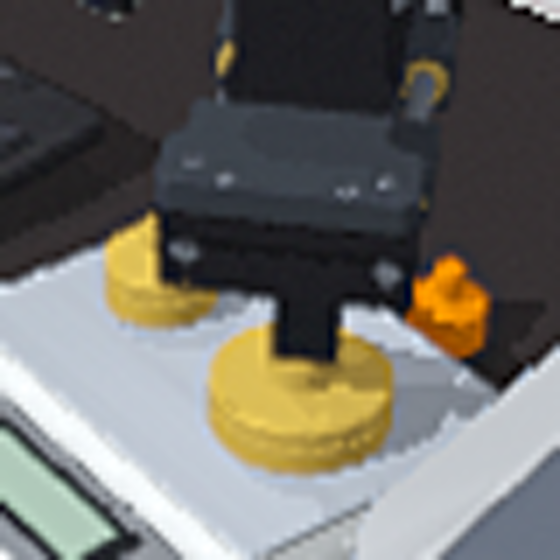

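Knob at wrist crop (403,450), about 2 mm right of the pads' middle; correct that and grip.

```bash
python3 -m creep '[[0.5,2,0,0,0,0,30],[0,0,0,0,0,0,30],[0,0,0,0,0,0,0],[0,0,0,0,0,0,0],[0,0,0,0,0,0,0]]' 25;python3 -m creep '[[0,0,0,0,0,0,0]]'; python3 -m creep '[[-8,0,0,0,0,0,0],[-12,0,0,0,0,0,0],[-20,0,0,0,0,0,0],[-30,0,0,0,0,0,0],[0,0,0,0,0,0,0]]' ; python3 - <<'E'
from h import *
w=get_image("wrist");w=get_image("wrist");s=get_image("scene"); go(.425,.1413,.34)
crop(s,220,310,110,210,6,"s9.png");crop(w,130,390,100,270,3,"w9.png")
E
```

```text
time: 10.75
position: [0.6188, 0.0897, 0.2851]
tool_rot: [0.749, 1.438, -0.748]
ft_force: [-0.8, -0.7, -0.3]
grip_width: 0.153
time: 10.85
position: [0.6187, 0.0898, 0.285]
tool_rot: [0.749, 1.438, -0.748]
ft_force: [1.0, -0.2, -0.4]
grip_width: 0.122
time: 11.35
position: [0.6203, 0.0896, 0.361]
tool_rot: [0.753, 1.431, -0.743]
ft_force: [1.3, -0.1, -0.1]
grip_width: 0.123
t 11.5 pos [0.6186 0.0898 0.3554] F [-0.7 -0.2 -1.8] w 0.12414806376112887 -> mm [  15.4 -129.  -153.3] rot [ 0.0002 -0.0001 -0.0005]
```

View pics/s9.png

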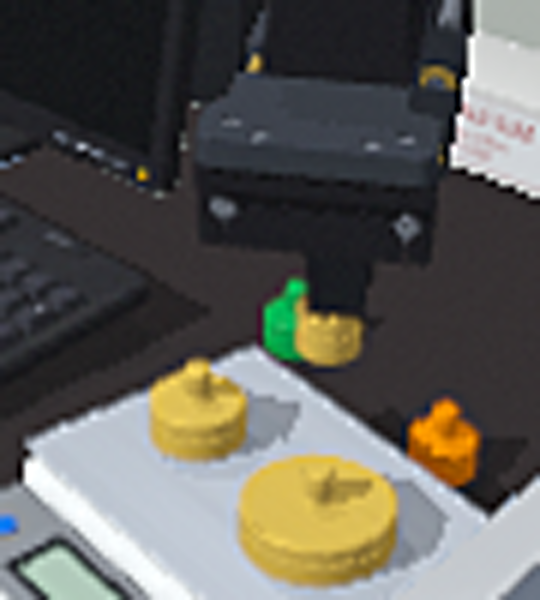

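View pics/w9.png

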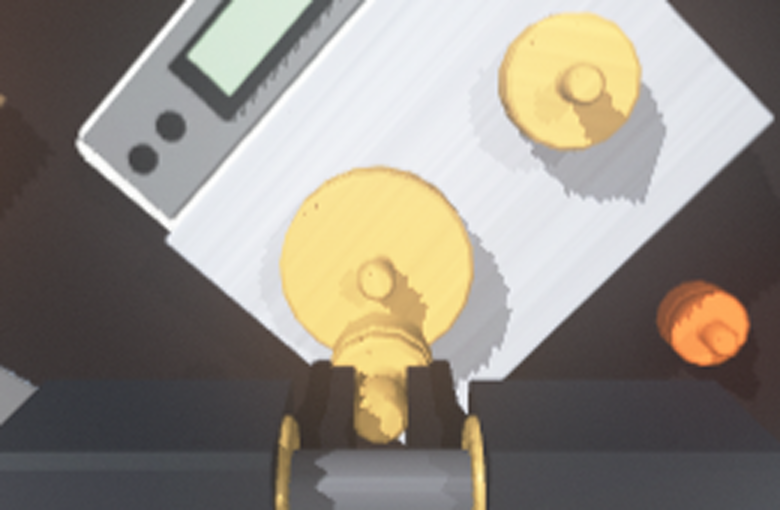

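The 50 is lifted clear and the 500's knob is free at wrist crop (376,279). Carry it to case_50.

```bash
python3 -m creep '[[0,-20,-24,0,0,0,0],[0,-30,-36,0,0,0,0],[10,-30,-36,0,0,0,0],[10,-30,-35,0,0,0,0],[10,-15,-18,0,0,0,0]]';python3 -m creep '[[10,-4,-5,0,0,0,0],[0,0,0,0,0,0,0],[0,0,0,0,0,0,0]]'; python3 - <<'E'
from h import *
for i in range(2): w=get_image("wrist")
feltw((.425,.1413),amin=30);go(.4248,.1413,.215)
s=get_image("scene")
crop(s,130,280,150,280,5,"s10.png");crop(w,100,420,100,300,2,"w10.png")
E
```

```text
time: 12.0
position: [0.4271, 0.141, 0.3234]
tool_rot: [0.745, 1.442, -0.748]
ft_force: [0.8, 0.4, -0.5]
grip_width: 0.124
time: 12.3
position: [0.4257, 0.1414, 0.3151]
tool_rot: [0.749, 1.437, -0.749]
ft_force: [0.1, 0.1, 0.1]
grip_width: 0.127
felt px [255.5 187.5] [243 177  26  22 383] world [0.4253 0.1399 0.008 ] tool mm [307.5  -1.7   0.6]
t 12.45 pos [0.426  0.1415 0.3155] F [-0.5 -0.2  0.8] w 0.12128869702188644 -> mm [100.5  -1.2  -0.6] rot [-0.0016  0.0007 -0.0007]
```

View pics/w10.png

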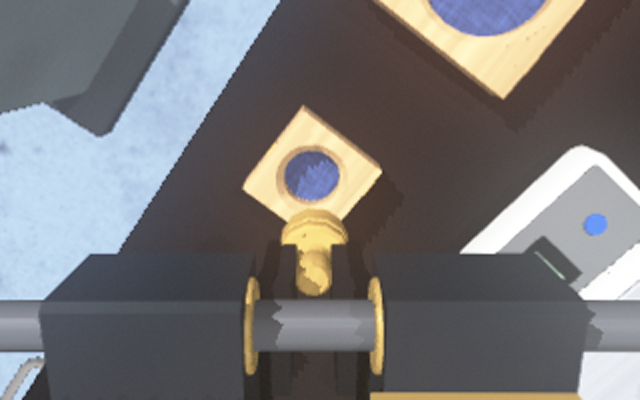

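View pics/s10.png

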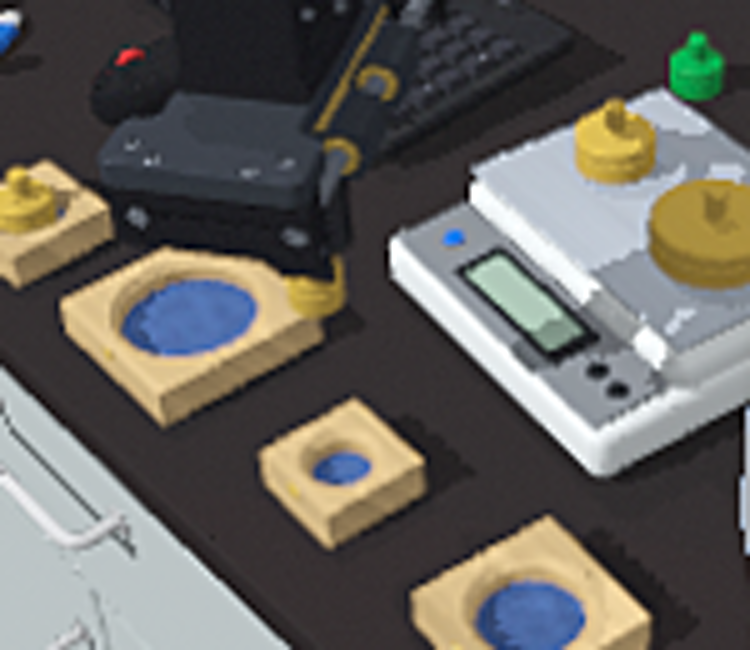

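Aligned to about 1 mm: the felt is at wrist crop (312,175) and the held weight at (314,240). Descend with a −1 mm y correction.

```bash
python3 -m creep '[[35,-1,0,0,0,0,0],[25,0,0,0,0,0,0],[16,0,0,0,0,0,0],[10,0,0,0,0,0,0],[7,0,0,0,0,0,0]]';python3 -m creep '[[3,0,0,0,0,0,0],[0,0,0,0,0,0,0],[0,0,0,0,0,0,0]]'; python3 - <<'E'
from h import *
w=get_image("wrist");s=get_image("scene");go(.4248,.1413,.2132)
crop(s,140,260,180,280,6,"s11.png")
E
```

```text
time: 13.0
position: [0.4253, 0.1409, 0.2227]
tool_rot: [0.749, 1.436, -0.748]
ft_force: [1.4, -5.2, 18.9]
grip_width: 0.125
time: 13.3
position: [0.4247, 0.1412, 0.2196]
tool_rot: [0.749, 1.436, -0.748]
ft_force: [1.7, -1.2, -0.9]
grip_width: 0.125
t 13.4 pos [0.4246 0.1413 0.2196] F [ 2.4 -1.4 -0.4] w 0.12431990239999738 -> mm [6.4 0.2 0.1] rot [ 0.      0.0008 -0.0019]
```

View pics/s11.png

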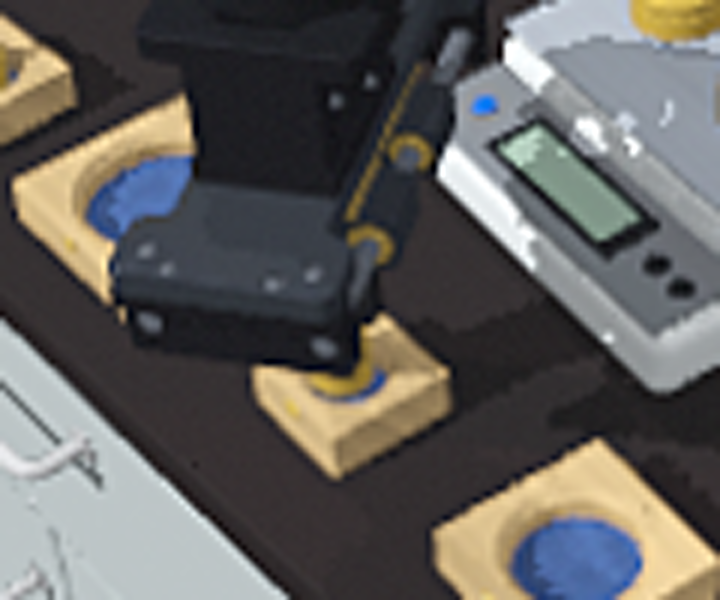

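The 50 touched the flare (19 N, brief) and slid in; a small side force remains. Ease 1 mm towards +z of the tool and lower on.

```bash
python3 -m creep '[[0,0,1,0,0,0,0],[3,0,0,0,0,0,0],[2,0,0,0,0,0,0],[1.5,0,0,0,0,0,0],[0,0,0,0,0,0,0]]';python3 -m creep '[[0,0,0,0,0,0,24],[0,0,0,0,0,0,24],[0,0,0,0,0,0,24],[0,0,0,0,0,0,24]]'; python3 -m creep '[[-15,0,0,0,0,0,24],[-35,0,0,0,0,0,24],[-50,0,0,0,0,0,40],[-30,0,0,0,0,0,40]]'; python3 - <<'E'
from h import *
w=get_image("wrist");w=get_image("wrist");s=get_image("scene");go(.633,.1735,.34)
crop(s,140,260,180,280,6,"s12.png");crop(w,150,370,100,250,3,"w12.png")
E
```

```text
time: 13.9
position: [0.4246, 0.1406, 0.2126]
tool_rot: [0.749, 1.438, -0.748]
ft_force: [1.8, -1.9, -0.1]
grip_width: 0.128
time: 14.3
position: [0.4241, 0.1406, 0.2124]
tool_rot: [0.748, 1.439, -0.749]
ft_force: [-0.6, -0.3, 0.6]
grip_width: 0.268
time: 14.7
position: [0.4249, 0.1406, 0.3457]
tool_rot: [0.751, 1.436, -0.746]
ft_force: [0.8, 0.3, -0.3]
grip_width: 0.378
t 14.85 pos [0.4251 0.1408 0.3447] F [-1.  -0.5 -1. ] w 0.44007102790818586 -> mm [  5.6 189.   92.6] rot [ 0.0004 -0.     -0.0048]
```

View pics/s12.png

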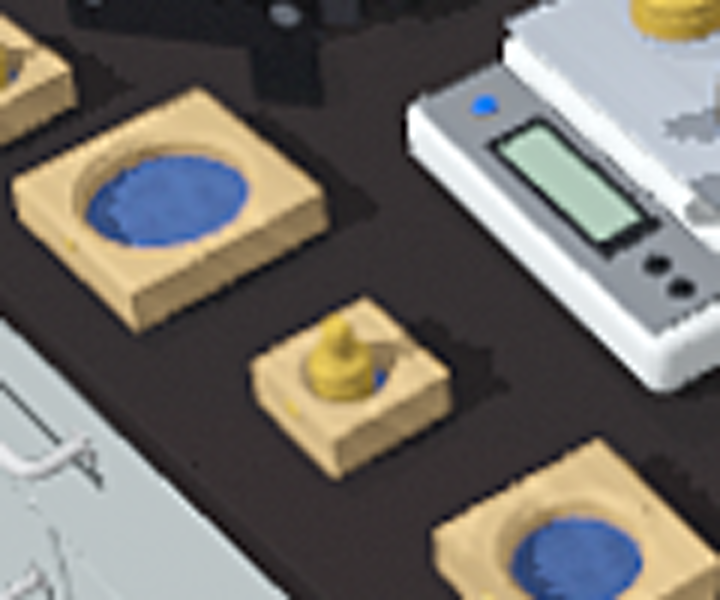

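View pics/w12.png

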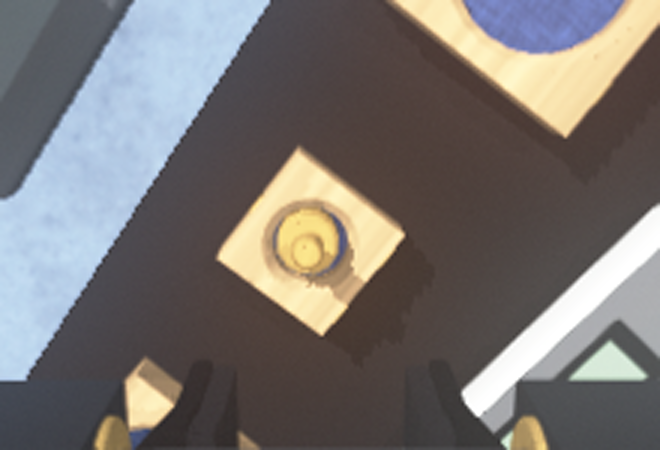

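Seated upright, lying against the left of the well (clearance there is at most 3 mm). Now the 200.

```bash
python3 -m creep '[[0,25,12,0,0,0,40],[0,40,19.5,0,0,0,40],[0,42,21,0,0,0,40],[6,42,21,0,0,0,40],[10,30,14,0,0,0,40]]';python3 -m creep '[[10,10,5,0,0,0,30],[0,0,0,0,0,0,30],[0,0,0,0,0,0,30]]'; python3 - <<'E'
from h import *
for i in range(2):w=get_image("wrist")
go(.633,.1735,.265)
crop(w,150,370,130,280,3,"w13.png")
E
```

```text
time: 15.35
position: [0.6234, 0.1718, 0.3244]
tool_rot: [0.747, 1.438, -0.75]
ft_force: [-0.5, 0.3, 0.0]
grip_width: 0.462
time: 15.65
position: [0.6316, 0.1729, 0.3146]
tool_rot: [0.747, 1.441, -0.751]
ft_force: [1.4, 0.3, 0.2]
grip_width: 0.355
t 15.75 pos [0.6316 0.173  0.3165] F [0.4 0.4 0.3] w 0.34506349666341335 -> mm [51.5  1.4  0.5] rot [ 0.0002 -0.0006  0.0007]
```

View pics/w13.png

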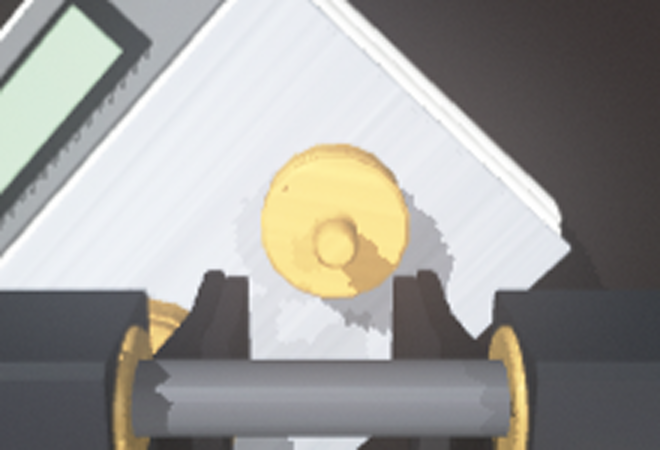

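```bash
python3 -m creep '[[18,3,0,0,0,0,30],[14,0,0,0,0,0,30],[9,0,0,0,0,0,30],[5,0,0,0,0,0,30],[0,0,0,0,0,0,30]]'; python3 - <<'E'
from h import *
for i in range(2):w=get_image("wrist")
go(.633,.1735,.2655)
crop(w,180,340,150,270,5,"w14.png")
E
```

```text
time: 16.25
position: [0.6344, 0.1748, 0.2693]
tool_rot: [0.747, 1.439, -0.75]
ft_force: [-1.0, 0.0, -0.6]
grip_width: 0.345
t 16.35 pos [0.635  0.1749 0.2708] F [ 0.4 -1.2 -0.1] w 0.3463760221323427 -> mm [ 5.3 -2.4 -0. ] rot [ 0.0001  0.0002 -0.0004]
```

View pics/w14.png

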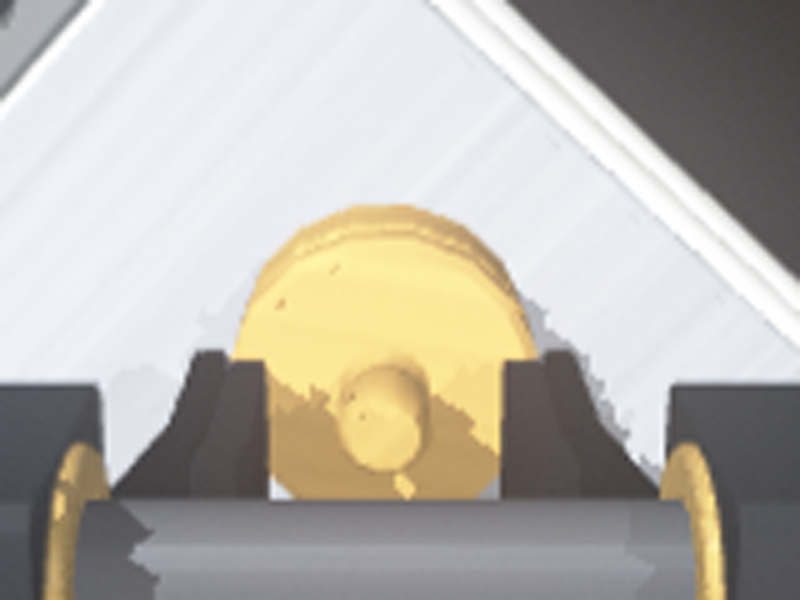

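Knob at wrist crop (383,430), centred between the pads. Lower, grip, lift.

```bash
python3 -m creep '[[5,0,0,0,0,0,30],[0,0,0,0,0,0,30],[0,0,0,0,0,0,0],[0,0,0,0,0,0,0],[0,0,0,0,0,0,0]]' 35;python3 -m creep '[[0,0,0,0,0,0,0]]'; python3 -m creep '[[-8,0,0,0,0,0,0],[-15,0,0,0,0,0,0],[-30,0,0,0,0,0,0],[-40,0,0,0,0,0,0],[-10,0,0,0,0,0,0]]' ; python3 - <<'E'
from h import *
w=get_image("wrist");w=get_image("wrist");s=get_image("scene"); go(.428,.0178,.35)
crop(s,220,310,110,210,5,"s15.png");crop(w,130,390,100,270,3,"w15.png")
E
```

```text
time: 16.85
position: [0.6349, 0.1749, 0.2658]
tool_rot: [0.749, 1.438, -0.748]
ft_force: [-0.9, -0.1, -0.7]
grip_width: 0.156
time: 16.95
position: [0.6349, 0.1749, 0.2658]
tool_rot: [0.749, 1.438, -0.748]
ft_force: [0.1, -0.6, 0.3]
grip_width: 0.122
time: 17.45
position: [0.6361, 0.1747, 0.3751]
tool_rot: [0.754, 1.432, -0.742]
ft_force: [1.1, -1.1, -0.5]
grip_width: 0.123
t 17.6 pos [0.6349 0.1748 0.3694] F [-0.1  0.6 -3.7] w 0.12120033217231266 -> mm [  19.  -259.5    9.9] rot [ 0.0001  0.0002 -0.0016]
```

View pics/s15.png

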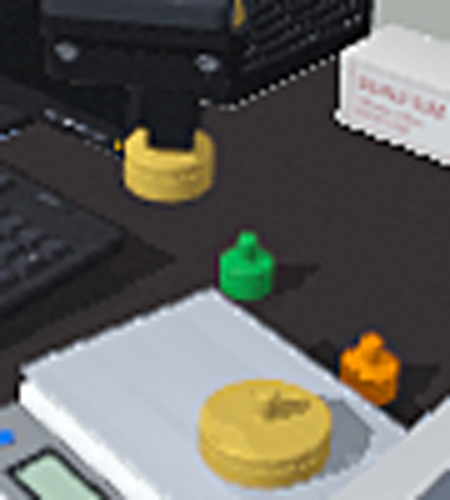

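View pics/w15.png

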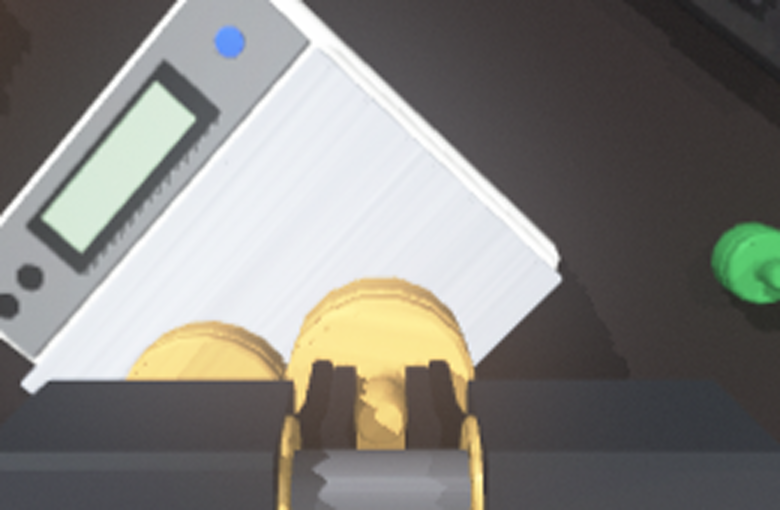

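The 200 is lifted and level. Carry it to case_200, moving along the jaw axis, which stays clear of the spectrometer.

```bash
python3 -m creep '[[0,-30,1,0,0,0,0],[0,-45,2,0,0,0,0],[0,-48,2,0,0,0,0],[0,-48,2,0,0,0,0],[8,-45,2,0,0,0,0]]';python3 -m creep '[[15,-30,1,0,0,0,0],[15,-13,0,0,0,0,0],[10,0,0,0,0,0,0],[0,0,0,0,0,0,0],[0,0,0,0,0,0,0]]'; python3 - <<'E'
from h import *
for i in range(2): w=get_image("wrist")
feltw((.428,.018),amin=30);go(.428,.0180,.215)
s=get_image("scene");t=get_image("top")
crop(s,180,330,180,310,5,"s16.png");crop(w,100,420,100,300,2,"w16.png");crop(t,230,380,170,290,4,"t16.png")
E
```

```text
time: 18.1
position: [0.461, 0.0424, 0.3591]
tool_rot: [0.747, 1.44, -0.75]
ft_force: [1.0, -0.9, -0.9]
grip_width: 0.119
time: 18.6
position: [0.4291, 0.0189, 0.3204]
tool_rot: [0.747, 1.438, -0.748]
ft_force: [0.2, -0.2, -2.3]
grip_width: 0.119
felt px [257.6 182.7] [239 171  38  25 618] world [0.428  0.0219 0.008 ] tool mm [313.    0.6  -3.6]
t 18.75 pos [0.4293 0.0187 0.321 ] F [-1.6 -0.6 -2.5] w 0.12321391659492677 -> mm [106.   -1.5  -0.2] rot [ 0.0011  0.0009 -0.0005]
```

View pics/s16.png

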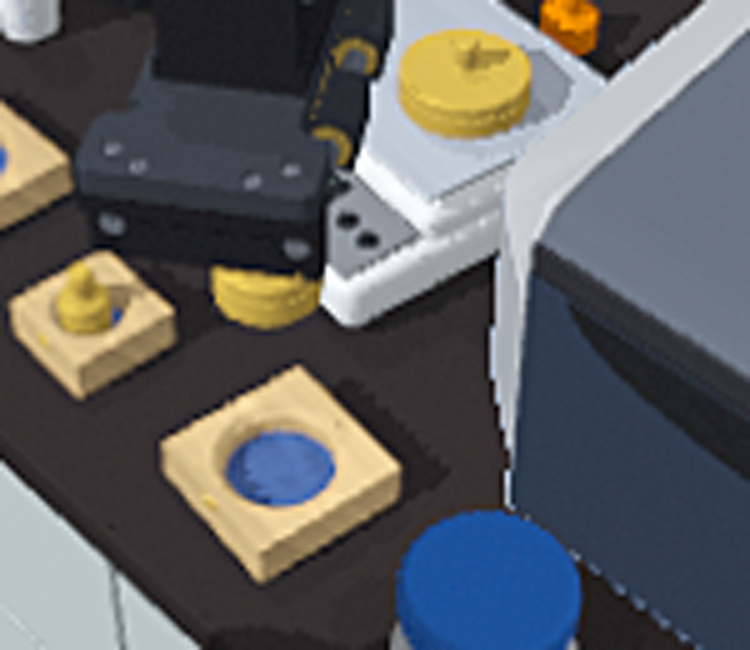

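View pics/w16.png

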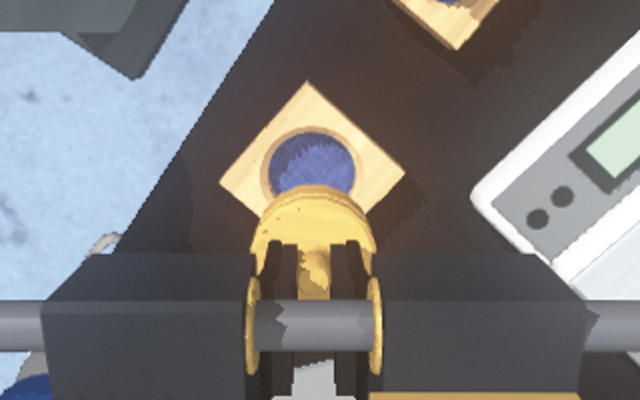

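View pics/t16.png

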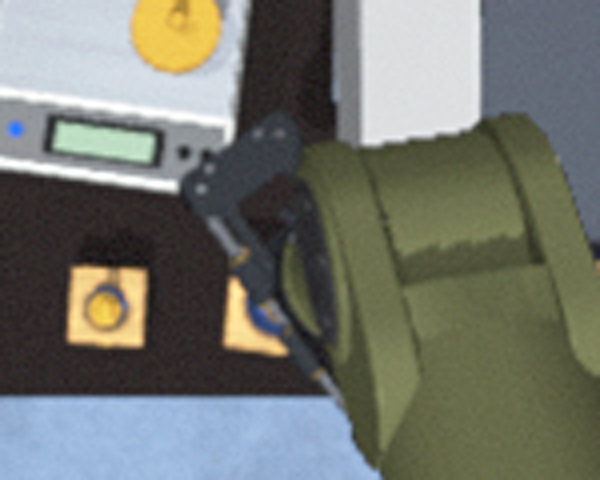

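```bash
python3 - <<'E'
from h import *
t=get_image("top")
for z in(0,.1,.2,.265):
    print(z,[onz(t,u,v,z)[:2].round(3) for u,v in((315,211),(335,232),(320,210),(341,230))])
E
```

```text
0 [array([ 0.529, -0.033]), array([ 0.467, -0.089]), array([ 0.532, -0.048]), array([ 0.473, -0.107])]
0.1 [array([ 0.515, -0.016]), array([ 0.459, -0.067]), array([ 0.518, -0.03 ]), array([ 0.464, -0.083])]
0.2 [array([0.501, 0.001]), array([ 0.451, -0.045]), array([ 0.503, -0.011]), array([ 0.456, -0.06 ])]
0.265 [array([0.492, 0.012]), array([ 0.445, -0.031]), array([0.494, 0.   ]), array([ 0.45 , -0.044])]
```

Comparing block centres in the wrist picture with the two earlier good placements, this one is aligned to within about 1 mm, so straight down. The nearest spectrometer edge is about 8 cm from the tool axis.

```bash
python3 -m creep '[[30,0,0,0,0,0,0],[25,0,0,0,0,0,0],[15,0,0,0,0,0,0],[8,0,0,0,0,0,0],[5,0,0,0,0,0,0]]';python3 -m creep '[[4,0,0,0,0,0,0],[4,0,0,0,0,0,0],[4,0,0,0,0,0,0],[3,0,0,0,0,0,0],[0,0,0,0,0,0,0]]'; python3 - <<'E'
from h import *
w=get_image("wrist");s=get_image("scene");go(.428,.018,.2138)
crop(s,180,300,200,310,6,"s17.png")
E
```

```text
time: 19.4
position: [0.4286, 0.0182, 0.2373]
tool_rot: [0.748, 1.438, -0.749]
ft_force: [-0.5, -0.1, -1.0]
grip_width: 0.123
time: 19.9
position: [0.4283, 0.0181, 0.2223]
tool_rot: [0.748, 1.438, -0.749]
ft_force: [-0.5, -0.7, -1.8]
grip_width: 0.115
t 20.0 pos [0.4285 0.0181 0.2227] F [ 0.1 -0.3 -2.4] w 0.12193595805276833 -> mm [ 8.9 -0.5 -0.2] rot [ 0.0001  0.     -0.0002]
```

View pics/s17.png

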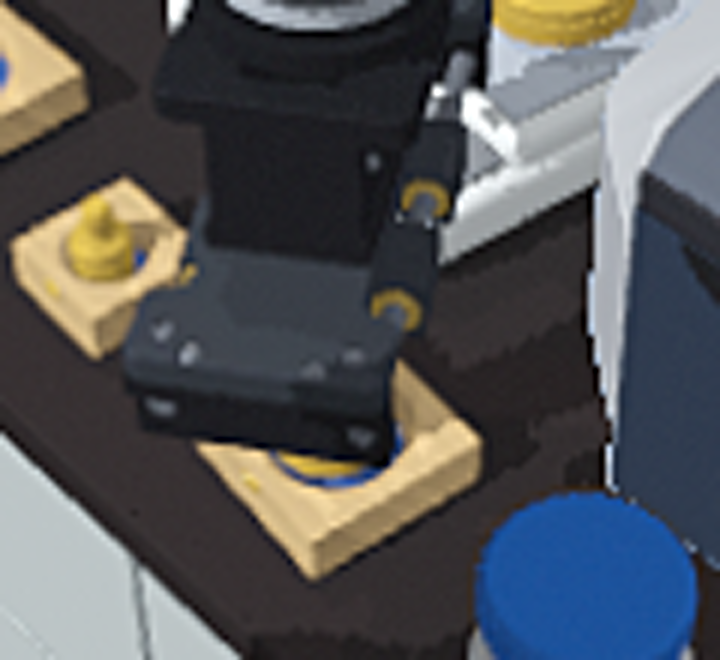

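Inside the well with blue showing round it and no contact force. Lower the last 9 mm, release, rise.

```bash
python3 -m creep '[[4,0,0,0,0,0,0],[3,0,0,0,0,0,0],[1.5,0,0,0,0,0,0],[0.7,0,0,0,0,0,0],[0,0,0,0,0,0,0]]';python3 -m creep '[[0,0,0,0,0,0,24],[0,0,0,0,0,0,24],[0,0,0,0,0,0,24],[0,0,0,0,0,0,24]]'; python3 -m creep '[[-15,0,0,0,0,0,24],[-35,0,0,0,0,0,24],[-50,0,0,0,0,0,30],[-20,0,0,0,0,0,30]]'; python3 - <<'E'
from h import *
w=get_image("wrist");w=get_image("wrist");s=get_image("scene");go(.6175,.0898,.325)
crop(s,180,300,200,310,6,"s18.png");crop(w,150,370,100,250,3,"w18.png")
E
```

```text
time: 20.5
position: [0.4284, 0.0181, 0.2136]
tool_rot: [0.748, 1.439, -0.749]
ft_force: [-3.2, -0.9, 3.3]
grip_width: 0.122
time: 20.9
position: [0.4286, 0.0182, 0.2134]
tool_rot: [0.749, 1.438, -0.748]
ft_force: [1.0, 0.2, 0.2]
grip_width: 0.268
time: 21.3
position: [0.4296, 0.018, 0.3375]
tool_rot: [0.752, 1.433, -0.745]
ft_force: [0.7, 0.6, -0.8]
grip_width: 0.332
t 21.45 pos [0.429  0.0182 0.3347] F [ 0.9  0.1 -1.2] w 0.34519422094990604 -> mm [ 10.5 195.5  49.5] rot [ 0.0003  0.0008 -0.0037]
```

View pics/s18.png

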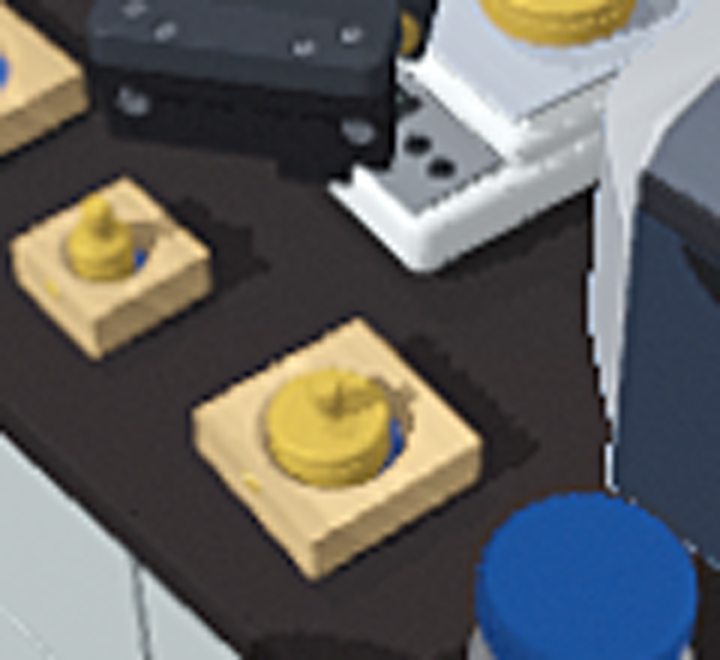

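View pics/w18.png

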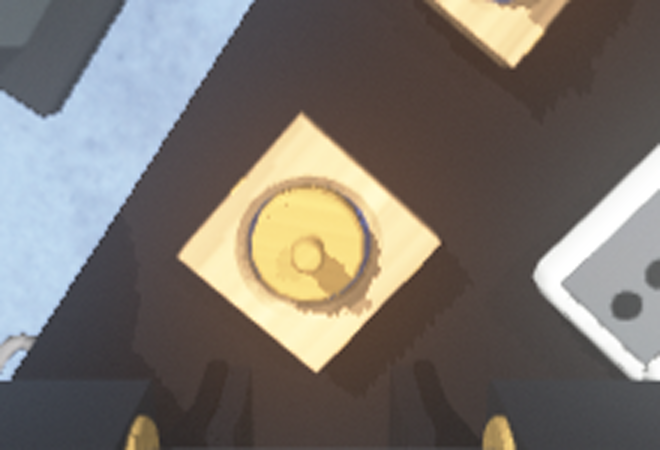

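The 200 is seated. Last, the 500.

```bash
python3 -m creep '[[0,25,6,0,0,0,30],[0,40,10,0,0,0,30],[0,44,11,0,0,0,30],[4,44,11,0,0,0,30],[6,30,8,0,0,0,30]]';python3 -m creep '[[5,13,3.5,0,0,0,30],[0,0,0,0,0,0,30],[0,0,0,0,0,0,30]]'; python3 - <<'E'
from h import *
for i in range(2):w=get_image("wrist")
go(.6175,.0898,.2655)
crop(w,150,370,130,280,3,"w19.png")
E
```

```text
time: 21.95
position: [0.6065, 0.0871, 0.321]
tool_rot: [0.746, 1.439, -0.749]
ft_force: [0.1, -0.4, 0.6]
grip_width: 0.349
time: 22.25
position: [0.6166, 0.0896, 0.3165]
tool_rot: [0.747, 1.44, -0.752]
ft_force: [0.4, 0.3, 1.1]
grip_width: 0.345
t 22.35 pos [0.6165 0.0892 0.3179] F [ 0.1  0.2 -0.5] w 0.3448165775920504 -> mm [52.4  1.2  0.1] rot [-0.0008 -0.0006  0.0012]
```

View pics/w19.png

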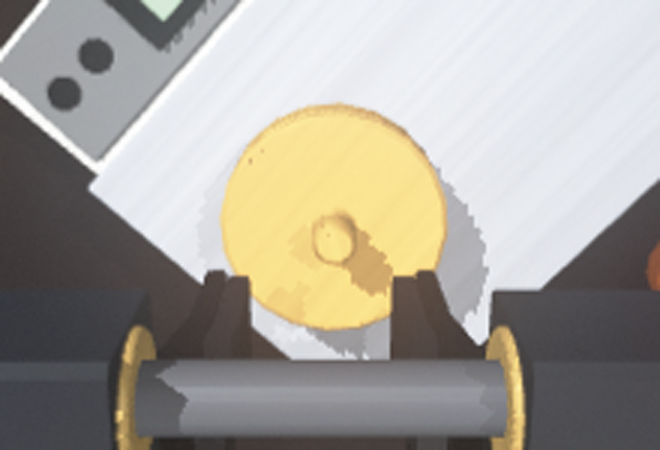

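Knob at wrist crop (334,239), nearly the same as for the 200, so the same +3 mm correction.

```bash
python3 -m creep '[[18,3,-1,0,0,0,30],[14,0,0,0,0,0,30],[9,0,0,0,0,0,30],[5,0,0,0,0,0,30],[0,0,0,0,0,0,30]]'; python3 - <<'E'
from h import *
for i in range(2):w=get_image("wrist")
go(.6175,.0898,.2655)
crop(w,180,340,150,270,5,"w20.png")
E
```

```text
time: 22.85
position: [0.6188, 0.0924, 0.2717]
tool_rot: [0.748, 1.439, -0.749]
ft_force: [-0.5, 0.5, -0.4]
grip_width: 0.348
t 22.95 pos [0.6194 0.0924 0.2728] F [-0.8  0.7 -1.1] w 0.34256893972348756 -> mm [ 7.3 -3.1  1.1] rot [-0.      0.0002 -0.0006]
```

View pics/w20.png

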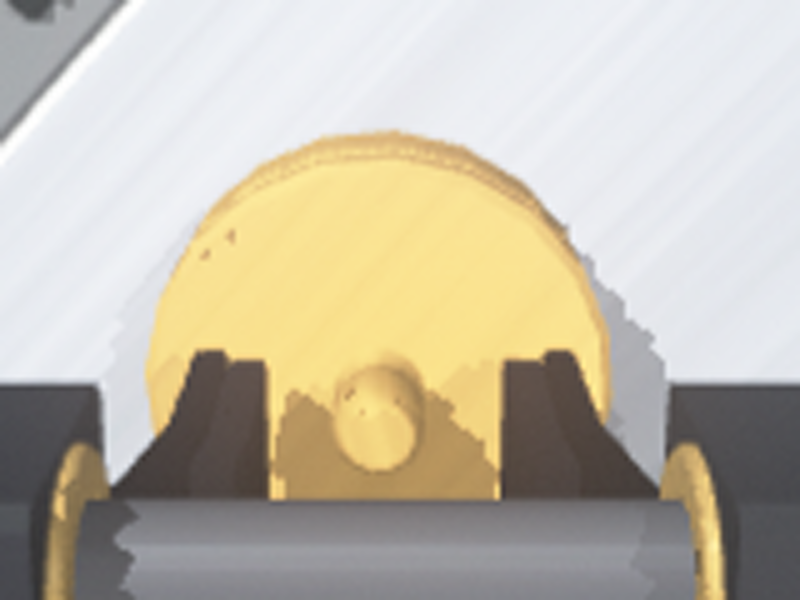

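```bash
python3 -m creep '[[7,-1,0,0,0,0,30],[0,0,0,0,0,0,30],[0,0,0,0,0,0,0],[0,0,0,0,0,0,0],[0,0,0,0,0,0,0]]' 50;python3 -m creep '[[0,0,0,0,0,0,0],[0,0,0,0,0,0,0]]'; python3 -m creep '[[-5,0,0,0,0,0,0],[-10,0,0,0,0,0,0],[-20,0,0,0,0,0,0],[-25,0,0,0,0,0,0],[-15,0,0,0,0,0,0]]' ;python3 -m creep '[[-5,0,0,0,0,0,0],[0,0,0,0,0,0,0]]'; python3 - <<'E'
from h import *
w=get_image("wrist");w=get_image("wrist");s=get_image("scene"); go(.4337,.2775,.33)
crop(s,200,310,90,210,5,"s21.png");crop(w,130,390,100,270,3,"w21.png")
E
```

```text
time: 23.45
position: [0.6185, 0.092, 0.2656]
tool_rot: [0.749, 1.438, -0.748]
ft_force: [0.6, 0.9, 0.1]
grip_width: 0.153
time: 23.65
position: [0.6185, 0.092, 0.2655]
tool_rot: [0.749, 1.438, -0.748]
ft_force: [-0.1, -0.1, 1.0]
grip_width: 0.116
time: 24.15
position: [0.6187, 0.0919, 0.3425]
tool_rot: [0.75, 1.436, -0.747]
ft_force: [1.2, -0.3, -4.6]
grip_width: 0.116
time: 24.35
position: [0.6185, 0.092, 0.3459]
tool_rot: [0.749, 1.437, -0.748]
ft_force: [0.1, -0.4, -5.2]
grip_width: 0.112
t 24.5 pos [0.6179 0.0921 0.3439] F [ 0.  -0.5 -5.4] w 0.11132270577871793 -> mm [  14.3  -44.4 -257.6] rot [ 0.0002 -0.0009  0.0023]
```

View pics/s21.png

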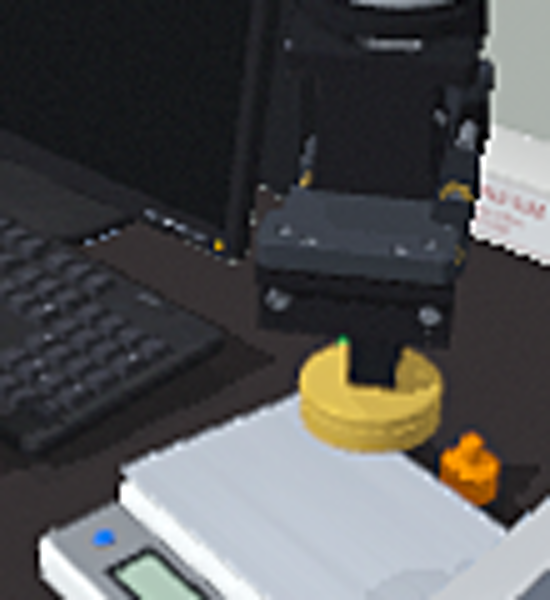

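View pics/w21.png

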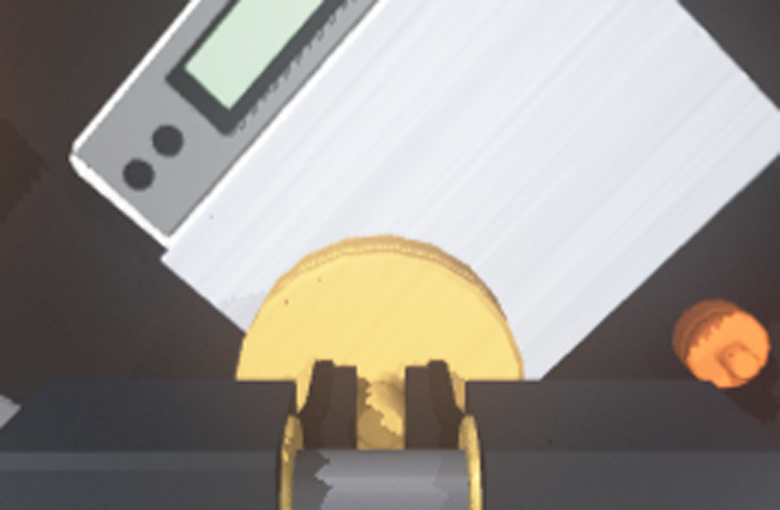

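The 500 hangs level and held (5 N). Carry it gently to case_500.

```bash
python3 -m creep '[[0,-3,-18,0,0,0,0],[0,-6,-33,0,0,0,0],[0,-7,-38,0,0,0,0],[0,-7,-38,0,0,0,0],[0,-7,-38,0,0,0,0]]';python3 -m creep '[[0,-7,-38,0,0,0,0],[4,-4,-30,0,0,0,0],[4,-2,-15,0,0,0,0],[4,-1,-8,0,0,0,0],[0,0,0,0,0,0,0]]';python3 -m creep '[[0,0,0,0,0,0,0],[0,0,0,0,0,0,0]]'; python3 - <<'E'
from h import *
for i in range(2): w=get_image("wrist")
go(.4337,.2775,.2135)
s=get_image("scene")
crop(s,100,250,140,270,5,"s22.png");crop(w,100,420,80,280,2,"w22.png")
E
```

```text
time: 25.0
position: [0.4977, 0.2106, 0.3442]
tool_rot: [0.748, 1.439, -0.75]
ft_force: [0.1, 0.7, -4.9]
grip_width: 0.116
time: 25.5
position: [0.4346, 0.2768, 0.3321]
tool_rot: [0.746, 1.44, -0.749]
ft_force: [0.5, -0.5, -3.8]
grip_width: 0.115
time: 25.7
position: [0.4366, 0.2752, 0.3335]
tool_rot: [0.75, 1.437, -0.75]
ft_force: [0.2, 0.1, -4.0]
grip_width: 0.114
t 25.8 pos [0.4364 0.2755 0.3336] F [ 0.6  0.2 -4.1] w 0.1158761615238382 -> mm [120.1  -1.1  -3.3] rot [-0.002   0.0003 -0.0004]
```

View pics/w22.png

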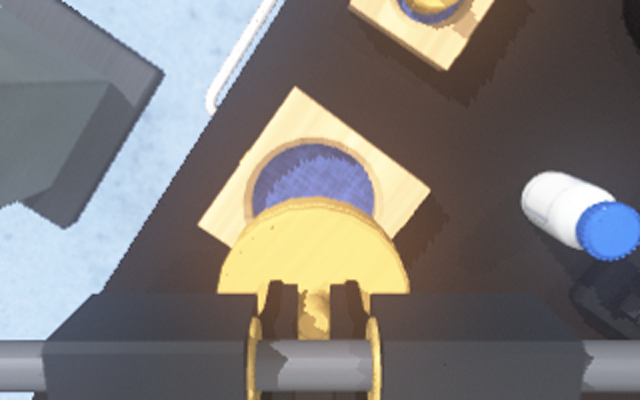

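View pics/s22.png

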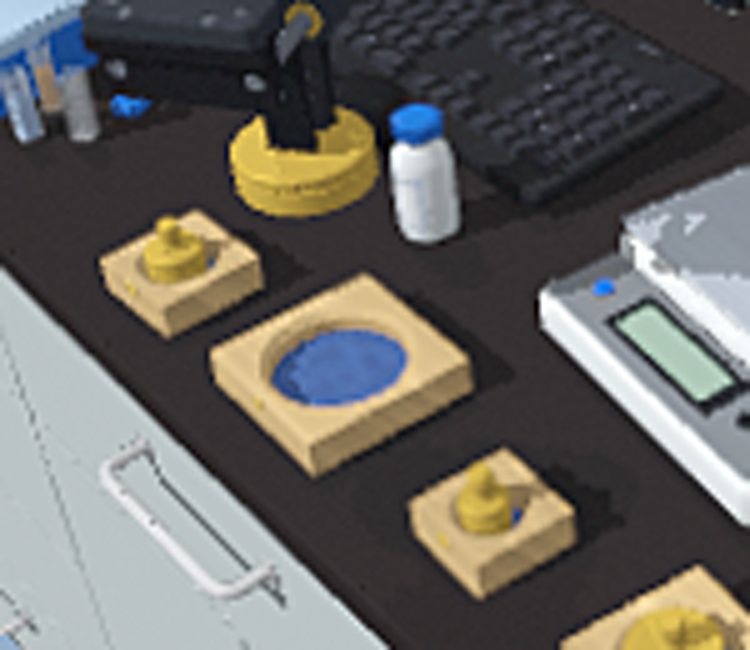

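Block centre in the wrist crop is about (314,208), so the case is about 3 mm towards tool −z, which agrees with the static cameras. Correct and descend.

```bash
python3 -m creep '[[20,0,-3.3,0,0,0,0],[30,0,0,0,0,0,0],[25,0,0,0,0,0,0],[15,0,0,0,0,0,0],[7,0,0,0,0,0,0]]';python3 -m creep '[[4,0,0,0,0,0,0],[4,0,0,0,0,0,0],[4,0,0,0,0,0,0],[0,0,0,0,0,0,0],[0,0,0,0,0,0,0]]'; python3 - <<'E'
from h import *
w=get_image("wrist");s=get_image("scene");go(.4337,.2775,.2135)
crop(s,120,240,160,260,6,"s23.png");crop(w,100,420,80,280,2,"w23.png")
E
```

```text
time: 26.35
position: [0.4334, 0.2785, 0.2348]
tool_rot: [0.747, 1.439, -0.751]
ft_force: [-0.3, 0.0, -5.1]
grip_width: 0.114
time: 26.85
position: [0.434, 0.2794, 0.2251]
tool_rot: [0.75, 1.438, -0.747]
ft_force: [1.6, 0.9, -3.9]
grip_width: 0.114
t 26.95 pos [0.434  0.2794 0.225 ] F [ 0.7  1.2 -3. ] w 0.11769865690599168 -> mm [11.5 -1.3  1.4] rot [ 0.0002 -0.0002 -0.0015]
```

View pics/s23.png

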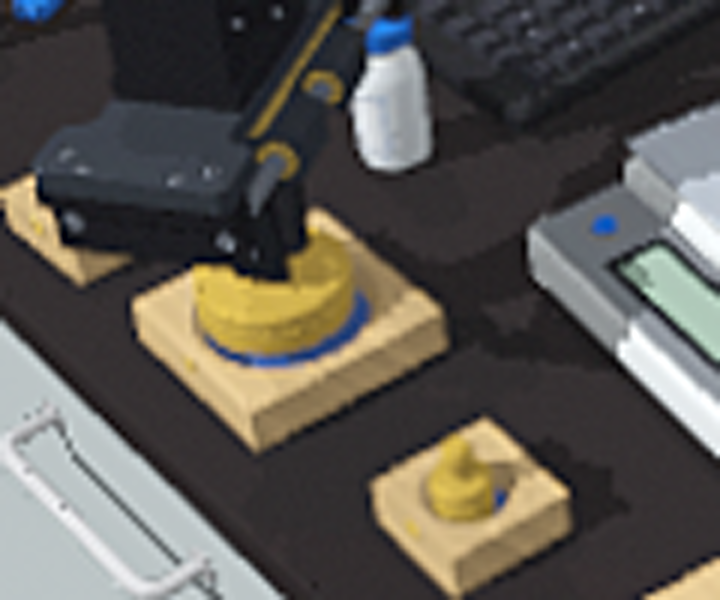

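View pics/w23.png

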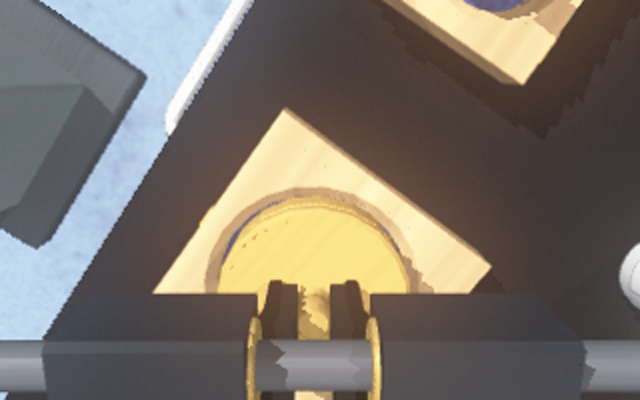

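Inside the mouth with felt visible all round. Small centring shift, then lower the rest, release and rise.

```bash
python3 -m creep '[[4,-1,0.5,0,0,0,0],[3,0,0,0,0,0,0],[2,0,0,0,0,0,0],[1.5,0,0,0,0,0,0],[0.7,0,0,0,0,0,0]]';python3 -m creep '[[0,0,0,0,0,0,0],[0,0,0,0,0,0,0]]';python3 -m creep '[[0.5,0,0,0,0,0,0],[0,0,0,0,0,0,24],[0,0,0,0,0,0,24],[0,0,0,0,0,0,24],[0,0,0,0,0,0,24]]'; python3 -m creep '[[-15,0,0,0,0,0,24],[-35,0,0,0,0,0,24],[-50,0,0,0,0,0,30],[-30,0,0,0,0,0,30]]'; python3 - <<'E'
from h import *
w=get_image("wrist");w=get_image("wrist");s=get_image("scene");go(.4337,.2775,.2135)
crop(s,120,240,160,260,6,"s24.png");crop(w,150,370,80,250,3,"w24.png")
E
```

```text
time: 27.45
position: [0.4359, 0.2766, 0.218]
tool_rot: [0.751, 1.434, -0.748]
ft_force: [-4.8, -12.7, 33.2]
grip_width: 0.113
time: 27.65
position: [0.4358, 0.2765, 0.2181]
tool_rot: [0.751, 1.434, -0.748]
ft_force: [-4.1, -11.2, 28.9]
grip_width: 0.12
time: 28.15
position: [0.4331, 0.2784, 0.213]
tool_rot: [0.749, 1.438, -0.748]
ft_force: [-0.1, 0.8, -0.0]
grip_width: 0.269
time: 28.55
position: [0.4333, 0.2786, 0.3456]
tool_rot: [0.75, 1.437, -0.746]
ft_force: [-0.4, 0.6, -0.8]
grip_width: 0.331
t 28.7 pos [0.4335 0.2788 0.3447] F [-0.6 -0.2 -1.3] w 0.3437421419595263 -> mm [131.2  -1.2   1.3] rot [ 0.0008 -0.0009 -0.0045]
```

View pics/s24.png

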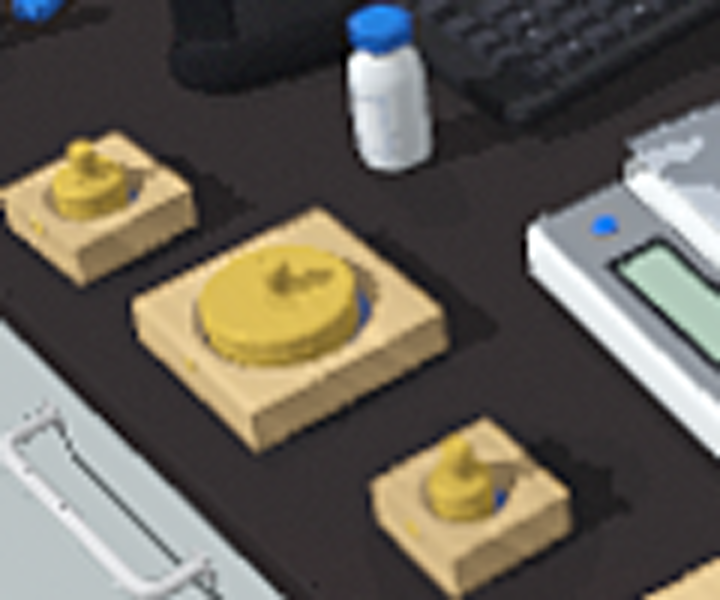

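View pics/w24.png

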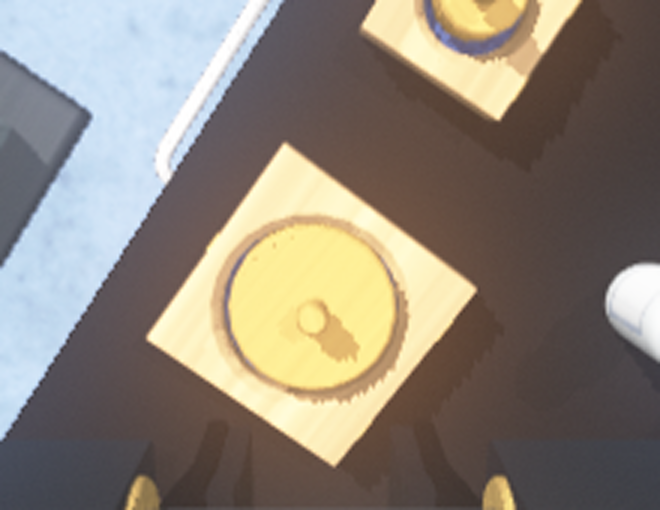

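On the way down the 500 rode on the flare (33 N at 5 mm above the seat) and settled on release, so I must check that it really lies flat. Move the arm aside for clear views.

```bash
python3 -m creep '[[-20,10,30,0,0,0,30],[-20,20,50,0,0,0,30],[0,20,50,0,0,0,30],[0,20,50,0,0,0,30],[0,0,10,0,0,0,30]]'; python3 - <<'E'
from h import *
t=get_image("top");s=get_image("scene")
crop(s,110,260,170,290,5,"s25.png");crop(t,145,325,225,270,4,"t25.png");crop(s,140,200,190,235,12,"s25b.png")
# knob/disc: brass blobs vs expected seated positions
for n,d,bx in(("t",t,(145,320,225,265)),("s",s,(115,260,175,290))):
  for b in blobs(d,(20,110,60),(30,255,255),bx,20):
    (x,y,w,h,a),c,m=b;print(n,(x,y,w,h,a),c.round(1),onz(d,*c,.025)[:2].round(4))
E
```

```text
time: 29.2
position: [0.5903, 0.1658, 0.3776]
tool_rot: [0.75, 1.434, -0.758]
ft_force: [0.5, -0.5, 0.3]
grip_width: 0.342
t (np.int32(195), np.int32(228), np.int32(8), np.int32(5), np.int32(23)) [198.3 229.5] [0.4714 0.3072]
t (np.int32(195), np.int32(232), np.int32(24), np.int32(23), np.int32(395)) [207.  243.1] [0.433  0.2812]
t (np.int32(157), np.int32(244), np.int32(12), np.int32(11), np.int32(106)) [162.4 249. ] [0.4167 0.4064]
s (np.int32(128), np.int32(183), np.int32(13), np.int32(14), np.int32(130)) [134.3 190.2] [0.4144 0.4018]
s (np.int32(153), np.int32(201), np.int32(27), np.int32(20), np.int32(442)) [166.1 210.6] [0.4291 0.2725]
s (np.int32(191), np.int32(232), np.int32(11), np.int32(15), np.int32(125)) [196.2 240. ] [0.4208 0.1402]
s (np.int32(224), np.int32(261), np.int32(21), np.int32(21), np.int32(345)) [234.4 270.8] [0.4226 0.0155]
```

View pics/s25b.png

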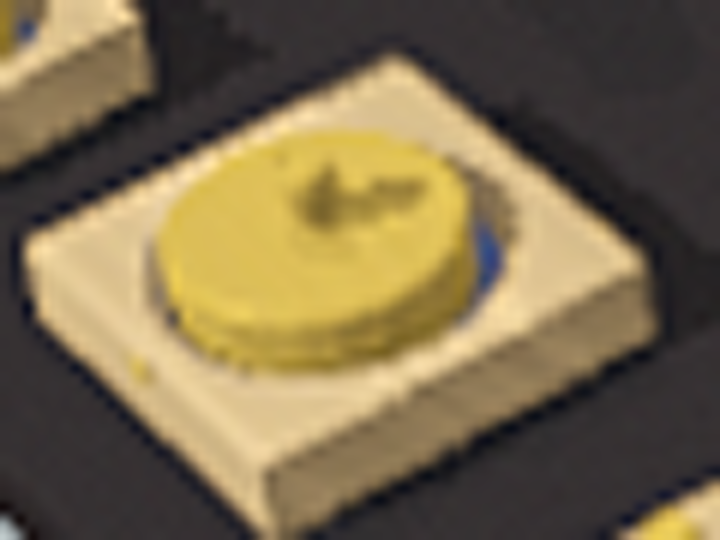

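View pics/t25.png

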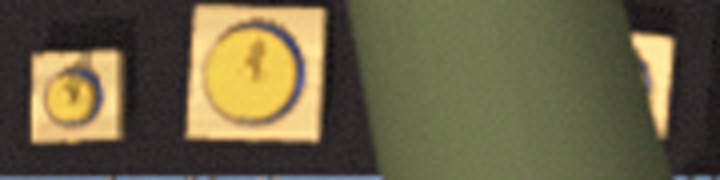

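View pics/s25.png

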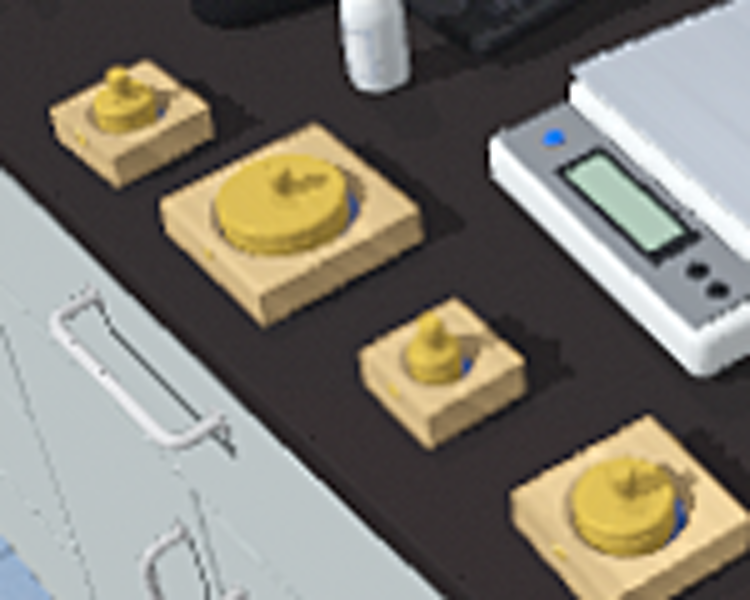

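The 500 sits about 3 mm off towards +y: in the top view the blue crescent is on its right at crop (300,55), and the block and disc centres in the wrist picture agree. It is probably on the felt against the wall, but it could be perched on the flare. I'll regrasp, lift a little, shift 3 mm and set it down while reading the contact height.

```bash
python3 -m creep '[[0,0,-10,0,0,0,30],[0,-20,-50,0,0,0,30],[0,-20,-50,0,0,0,30],[20,-20,-50,0,0,0,30],[20,-10,-30,0,0,0,30]]';python3 -m creep '[[15,0,0,0,0,0,30],[0,0,0,0,0,0,30],[0,0,0,0,0,0,30]]'; python3 - <<'E'
from h import *
for i in range(2):w=get_image("wrist")
go(.4331,.2784,.2135)
crop(w,150,370,80,250,3,"w26.png")
E
```

```text
time: 29.8
position: [0.4276, 0.2824, 0.3428]
tool_rot: [0.745, 1.443, -0.74]
ft_force: [0.3, 0.1, 0.3]
grip_width: 0.345
time: 30.1
position: [0.4319, 0.2791, 0.328]
tool_rot: [0.747, 1.439, -0.746]
ft_force: [0.8, -0.1, -0.1]
grip_width: 0.343
t 30.2 pos [0.4333 0.2784 0.3287] F [ 0.2 -0.9  0.3] w 0.34764450484612225 -> mm [ 1.152e+02 -3.000e-01 -1.000e-01] rot [ 0.0001 -0.0003 -0.0018]
```

View pics/w26.png

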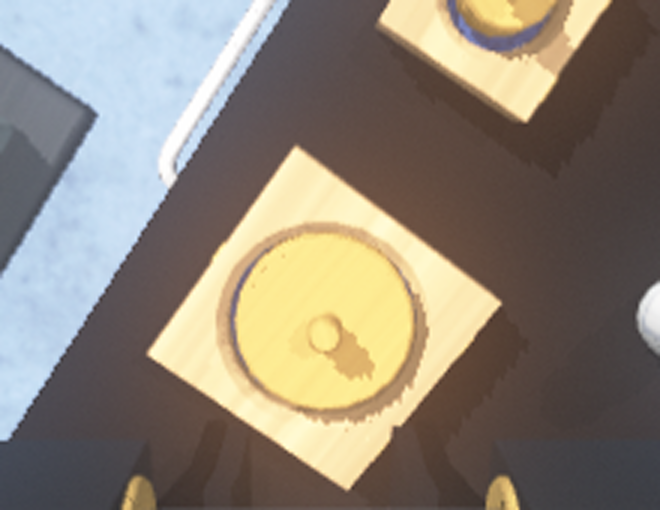

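```bash
python3 -m creep '[[25,0,0,0,0,0,30],[35,0,0,0,0,0,30],[30,0,0,0,0,0,30],[15,0,0,0,0,0,30],[7,0,0,0,0,0,30]]';python3 -m creep '[[2.5,0,0,0,0,0,30],[0,0,0,0,0,0,0],[0,0,0,0,0,0,0],[0,0,0,0,0,0,0],[0,0,0,0,0,0,0]]' 50;python3 -m creep '[[0,0,0,0,0,0,0],[-4,0,0,0,0,0,0],[-6,0,0,0,0,0,0],[0,0,0,0,0,0,0]]'; python3 -m creep '[[0,0,3,0,0,0,0],[0,0,0,0,0,0,0],[0,0,0,0,0,0,0]]'
```

```text
time: 30.7
position: [0.4333, 0.2776, 0.2147]
tool_rot: [0.748, 1.438, -0.751]
ft_force: [-0.7, 1.0, -0.0]
grip_width: 0.346
time: 31.2
position: [0.4337, 0.2786, 0.2142]
tool_rot: [0.75, 1.437, -0.746]
ft_force: [0.2, 1.4, 2.4]
grip_width: 0.112
time: 31.6
position: [0.4329, 0.2779, 0.2234]
tool_rot: [0.748, 1.438, -0.749]
ft_force: [1.3, -0.5, -4.8]
grip_width: 0.117
time: 31.9
position: [0.4346, 0.2755, 0.2228]
tool_rot: [0.748, 1.438, -0.749]
ft_force: [-0.7, 0.1, -5.5]
grip_width: 0.116
```

```bash
python3 -m creep '[[3,0,0,0,0,0,0],[2,0,0,0,0,0,0],[2,0,0,0,0,0,0],[0,0,0,0,0,0,0],[0,0,0,0,0,0,0]]';python3 -m creep '[[1,0,0,0,0,0,0],[0,0,0,0,0,0,0],[0,0,0,0,0,0,0]]';python3 -m creep '[[1,0,0,0,0,0,0],[0,0,0,0,0,0,0],[0,0,0,0,0,0,0]]';python3 -m creep '[[1,0,0,0,0,0,0],[0,0,0,0,0,0,0],[0,0,0,0,0,0,0]]'
```

```text
time: 32.4
position: [0.4348, 0.2757, 0.2161]
tool_rot: [0.748, 1.438, -0.749]
ft_force: [-0.4, -0.2, -4.3]
grip_width: 0.111
time: 32.7
position: [0.4348, 0.2757, 0.2152]
tool_rot: [0.749, 1.438, -0.748]
ft_force: [-0.4, 0.1, -4.8]
grip_width: 0.114
time: 33.0
position: [0.4349, 0.2758, 0.2143]
tool_rot: [0.749, 1.438, -0.748]
ft_force: [1.0, -0.4, -3.6]
grip_width: 0.114
time: 33.3
position: [0.435, 0.2758, 0.2142]
tool_rot: [0.749, 1.438, -0.748]
ft_force: [-2.5, -2.1, 6.5]
grip_width: 0.112
```

It now bears on the floor at TCP z 0.2142, the same height as where it was regrasped, with no side load on the way down. Release and check.

```bash
python3 -m creep '[[-0.5,0,0,0,0,0,0],[0,0,0,0,0,0,24],[0,0,0,0,0,0,24],[0,0,0,0,0,0,24],[0,0,0,0,0,0,24]]'; python3 -m creep '[[-15,0,0,0,0,0,24],[-35,0,0,0,0,0,24],[-50,0,0,0,0,0,30],[-15,0,-3,0,0,0,30],[0,0,0,0,0,0,30]]'; python3 - <<'E'
from h import *
w=get_image("wrist");w=get_image("wrist");s=get_image("scene");go(.4337,.2775,.2135)
crop(w,150,370,80,250,3,"w27.png");crop(s,110,260,170,290,5,"s27.png")
E
```

```text
time: 33.8
position: [0.435, 0.2758, 0.2137]
tool_rot: [0.749, 1.438, -0.748]
ft_force: [1.2, -0.4, -0.3]
grip_width: 0.27
time: 34.3
position: [0.434, 0.279, 0.3318]
tool_rot: [0.753, 1.436, -0.743]
ft_force: [0.4, -0.4, -0.7]
grip_width: 0.336
t 34.45 pos [0.4326 0.2778 0.3273] F [-0.7  0.2 -0.7] w 0.3456130673115731 -> mm [113.8   0.9   0.9] rot [0.0003 0.0002 0.0022]
```

View pics/w27.png

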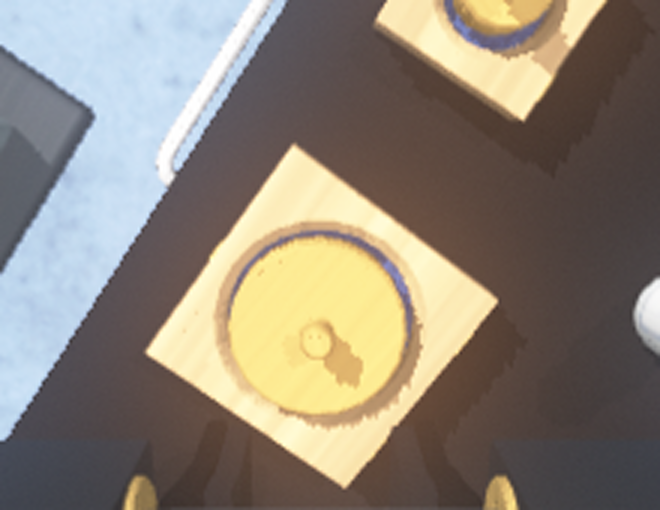

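View pics/s27.png

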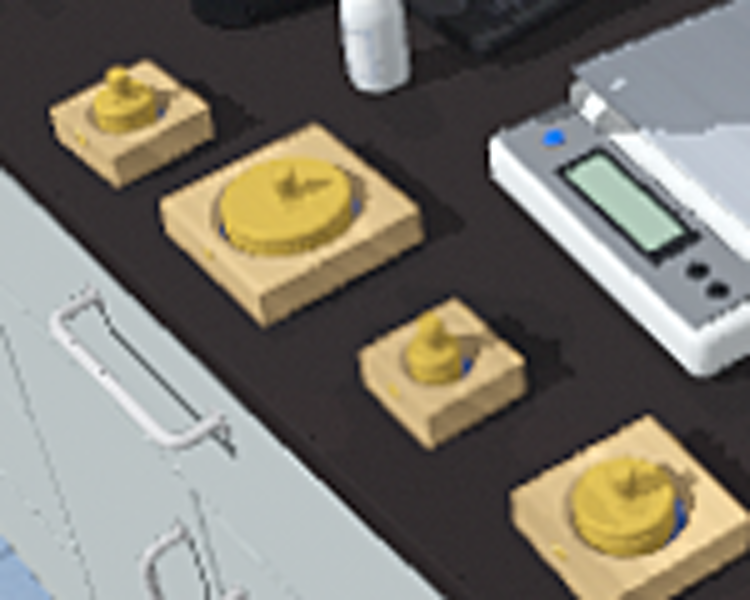

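The 500 is centred now, with felt showing around its far rim at wrist crop (320,232). Withdraw for one last check of all four and the bystanders.

```bash
python3 -m creep '[[-40,0,0,0,0,0,30],[-20,10,-40,0,0,0,30],[0,15,-45,0,0,0,30],[0,15,-45,0,0,0,30],[0,15,-45,0,0,0,30]]';python3 -m creep '[[0,15,-45,0,0,0,30],[0,10,-30,0,0,0,30],[0,0,0,0,0,0,30],[0,0,0,0,0,0,30],[0,0,0,0,0,0,30]]'; python3 - <<'E'
from h import *
t=get_image("top");s=get_image("scene")
crop(t,145,325,190,275,4,"t28.png");crop(s,110,310,150,350,3,"s28.png")
a=cv2.imread("pics/top0.png")[:,:,::-1];b=cv2.imread("pics/scene0.png")[:,:,::-1]
for nm,o,n,bx in(("bottle",a,t,(170,195,192,215)),("jar",a,t,(335,378,240,275)),("jar s",b,s,(250,305,278,320)),("bottle s",b,s,(172,195,157,172))):
    for im in(o,n["img"]):
        q=blobs({"img":np.ascontiguousarray(im)},(100,120,60),(125,255,255),bx);q=max(q,key=lambda k:k[0][4]);print(nm,q[1].round(2),q[0][4])
go(.4,.4,.4)
E
```

```text
time: 34.95
position: [0.377, 0.4542, 0.3867]
tool_rot: [0.747, 1.438, -0.751]
ft_force: [0.7, -0.4, -0.6]
grip_width: 0.346
time: 35.45
position: [0.3563, 0.5274, 0.3873]
tool_rot: [0.748, 1.436, -0.752]
ft_force: [0.3, -0.5, 0.6]
grip_width: 0.347
bottle [178.49 200.91] 80
bottle [178.49 200.91] 80
jar [359.5  257.84] 457
jar [359.48 257.9 ] 454
jar s [277.11 298.99] 1044
jar s [277.12 298.98] 1043
bottle s [182.92 164.12] 77
bottle s [182.95 163.96] 80
t 35.55 pos [0.3564 0.5273 0.3883] F [ 0.4 -0.4  0.5] w 0.34345518669040154 -> mm [-11.5 -37.  129.4] rot [-0.0025  0.0009  0.0005]
```

View pics/t28.png

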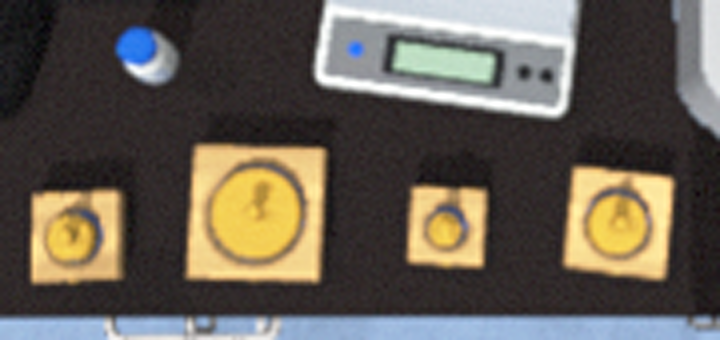

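View pics/s28.png

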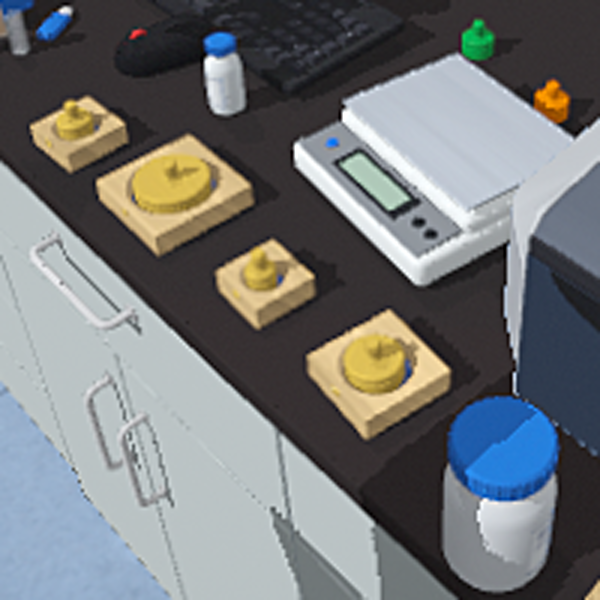

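All four weights sit in their own wells, knobs up: 100, 500, 50, 200 at top crop (72,236), (256,212), (444,228), (617,222). The bottle and jar have not moved and the arm is clear. Handing in.

```bash
python3 -c "
from bench import ctrl
print(ctrl.close_job())"
```

```text
the job is handed in; nothing more can be done
None
```

I took both piles apart by the knobs (100, 50, 200, 500) and set each weight in the case of its own size, then handed the job in at about 36 s; no verdict was reported.

- **Last checks:** the top and scene pictures show all four weights in their wells, knobs up. They look flat, and the tool heights at release match weights on the felt. The bottle and jar cap centres are within 0.2 px of where they started, and the arm was clear of everything.
- **50 g weight:** it brushed the flare of its well on the way in (19 N on the wrist). It rests nearer one side of its well, where the walls allow at most 3 mm off centre.
- **500 g weight:** the first time, it rode on the flare at up to 33 N and settled about 3 mm off centre on release. I regrasped it, lifted it about 10 mm, shifted it 3 mm and set it down with no side load.
- **Camera disagreement:** the wrist view and the fixed cameras disagreed by up to about 6 mm on pile positions. I corrected by where the knob sat between the fingers.

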